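Load the instrument rinse station and open the valve

TASK

Stack every instrument cassette on the rinse carrier with its chamfered end over the carrier's chamfered end, each one fully down over the one below, then put the lid fully down on top the same way round, and push both handpiece sleeves fully home on the manifold's two spigots. Only when all of that is loaded, swing the valve lever fully over to open. Leave the bottles, dish, jar and cup where they are.

Things in the scene. Friction and masses are not known exactly. Their poses are not given: they have to be found in the camera images.
- carrier: Fixed rinse carrier, base of the stack. Origin: centre of its underside; x to its chamfered end, z up. Foot plate 136 x 90 x 8 mm, on it a deck 96 (x) x 52 (y) mm up to z = 32 mm, its two +x corners cut 12 mm like the cassettes' decks. The first cassette, fully down, has its origin 20 mm above this one, each next 22 mm higher.
- carrier_end (a point): Point on the top edge of the carrier deck, middle of its chamfered end: (48, 0, 32) mm in the carrier's frame.
- cassette1: Loose steel instrument cassette, 34 mm high, 0.25 kg; 3 or 4 are present, all alike. Origin: centre of underside; z up, x to the end with two chamfered corners. Solid deck z 12 to 34 mm, 96 (x) x 52 (y) mm, its two +x corners cut 12 mm at 45 deg. Under it a hollow skirt z 0 to 12 mm, same outline, 109 x 66 mm outside at its flared foot. Grip the deck across its 52 mm width, above the skirt.
- cassette1_end (a point): Point on the top edge of cassette1's deck, middle of its chamfered end: (48, 0, 34) mm in its frame. Its skirt fits over the deck of another cassette or the carrier with 1.5 mm play all round (4 mm at the flared mouth) until deck rests on deck: pitch 22 mm. Turned end for end it does not go down.
- cassette2: Loose steel instrument cassette, 34 mm high, 0.25 kg; 3 or 4 are present, all alike. Origin: centre of underside; z up, x to the end with two chamfered corners. Solid deck z 12 to 34 mm, 96 (x) x 52 (y) mm, its two +x corners cut 12 mm at 45 deg. Under it a hollow skirt z 0 to 12 mm, same outline, 109 x 66 mm outside at its flared foot. Grip the deck across its 52 mm width, above the skirt.
- cassette2_end (a point): Point on the top edge of cassette2's deck, middle of its chamfered end: (48, 0, 34) mm in its frame. Its skirt fits over the deck of another cassette or the carrier with 1.5 mm play all round (4 mm at the flared mouth) until deck rests on deck: pitch 22 mm. Turned end for end it does not go down.
- cassette3: Loose steel instrument cassette, 34 mm high, 0.25 kg; 3 or 4 are present, all alike. Origin: centre of underside; z up, x to the end with two chamfered corners. Solid deck z 12 to 34 mm, 96 (x) x 52 (y) mm, its two +x corners cut 12 mm at 45 deg. Under it a hollow skirt z 0 to 12 mm, same outline, 109 x 66 mm outside at its flared foot. Grip the deck across its 52 mm width, above the skirt.
- cassette3_end (a point): Point on the top edge of cassette3's deck, middle of its chamfered end: (48, 0, 34) mm in its frame. Its skirt fits over the deck of another cassette or the carrier with 1.5 mm play all round (4 mm at the flared mouth) until deck rests on deck: pitch 22 mm. Turned end for end it does not go down.
- cassette4: Loose steel instrument cassette, 34 mm high, 0.25 kg; 3 or 4 are present, all alike. Origin: centre of underside; z up, x to the end with two chamfered corners. Solid deck z 12 to 34 mm, 96 (x) x 52 (y) mm, its two +x corners cut 12 mm at 45 deg. Under it a hollow skirt z 0 to 12 mm, same outline, 109 x 66 mm outside at its flared foot. Grip the deck across its 52 mm width, above the skirt.
- cassette4_end (a point): Point on the top edge of cassette4's deck, middle of its chamfered end: (48, 0, 34) mm in its frame. Its skirt fits over the deck of another cassette or the carrier with 1.5 mm play all round (4 mm at the flared mouth) until deck rests on deck: pitch 22 mm. Turned end for end it does not go down.
- lid: Loose steel lid of the stack, 0.16 kg. Origin: centre of underside; x to the chamfered end, z up. Skirt (z 0 to 12 mm) and outline as a cassette's; plate z 12 to 18 mm; on it a grey upright handle rib 44 mm long (x), 12 mm thick (y), z 18 to 46 mm: pinch it across y. Fully down, its origin is 22 mm above that of the cassette beneath.
- lid_end (a point): Middle of the lid plate's chamfered end, top edge: (48, 0, 18) mm in the lid's frame.
- manifold: Fixed flushing manifold, grey block 70 mm (x) by 250 mm (y) by 22 mm high. Origin: centre of its underside; z up. On its top stand, along its y axis, two spigots (y = -90 and -15 mm) and the valve lever (y = +85 mm).
- spigot1 (a point): Foot of the first spigot, on its axis at the manifold's top face (z 22 mm above the counter); its axes are the manifold's. The spigot is an upright steel pin of 12 mm diameter, 41 mm tall, its top 7 mm tapered to 6 mm.
- spigot2 (a point): Foot of the second spigot, same as the first.
- valve_tip (a point): Centre of the black ball (26 mm diameter) at the valve lever's tip, 80 mm from the pivot. The pivot is 44 mm above the counter, over the manifold's point x = 0, y = +85 mm, its axle along the manifold's y, so the lever swings in the manifold's x-z plane. Under it is a block 70 x 50 x 25 mm on the manifold.
- valve (a joint): Valve lever angle, rad: 0 = shut (leans 0.5 rad to the manifold's -x), grows to 1.0 = fully open (leans 0.5 rad to +x, at its stop). A light friction holds it where it is left; about 1 N at the ball moves it.
- sleeve1: Loose hollow handpiece sleeve, a plain aluminium tube open at both ends: outside diameter 24 mm, bore 16 mm, 70 mm long, 0.07 kg. Origin: centre of its lower end as it starts; z along its axis. Starts standing upright on the counter. Fully home on a spigot its lower end stands on the manifold's top. Either end may go down.
- sleeve2: Loose hollow handpiece sleeve, a plain aluminium tube open at both ends: outside diameter 24 mm, bore 16 mm, 70 mm long, 0.07 kg. Origin: centre of its lower end as it starts; z along its axis. Starts standing upright on the counter. Fully home on a spigot its lower end stands on the manifold's top. Either end may go down.
- dish: Bystander: small steel dish, 40 mm wide, 22 mm high; leave alone. Origin under its centre.
- amber_bottle: Bystander: amber glass bottle, 40 mm wide, 75 mm high; leave alone. Origin under its centre.
- cotton_jar: Bystander: clear jar, 90 mm wide, 85 mm high; leave alone. Origin under its centre.
- white_bottle: Bystander: white plastic bottle, 44 mm wide, 80 mm high; leave alone. Origin under its centre.
- beaker: Bystander: white plastic cup, 64 mm wide, 80 mm high; leave alone. Origin under its centre.
Things that resemble listed ones, but are neither listed nor needed, are in the scene too. Leave any purple look-alike of the lid alone. Leave any red look-alike of the cassette2 alone.

How it is judged (in metres and radians):
On the way, in this order (a step that is already met when the one before it is completed fails the run):
1. all cassettes present, the lid and both sleeves are fully seated, the valve still shut (horizontal distance between each of cassette1, cassette2, cassette3, cassette4, lid and carrier below 0.009 m and horizontal distance between each of cassette1_end, cassette2_end, cassette3_end, cassette4_end, lid_end and carrier_end below 0.011 m and angle between each of cassette1, cassette2, cassette3, cassette4, lid's own z axis and vertical below 0.06 rad and (z of cassette1 in the frame of carrier between 0.016 and 0.024 m or z of cassette1 in the frame of carrier between 0.038 and 0.046 m or z of cassette1 in the frame of carrier between 0.06 and 0.068 m or z of cassette1 in the frame of carrier between 0.082 and 0.09 m) and (z of cassette2 in the frame of carrier between 0.016 and 0.024 m or z of cassette2 in the frame of carrier between 0.038 and 0.046 m or z of cassette2 in the frame of carrier between 0.06 and 0.068 m or z of cassette2 in the frame of carrier between 0.082 and 0.09 m) and (z of cassette3 in the frame of carrier between 0.016 and 0.024 m or z of cassette3 in the frame of carrier between 0.038 and 0.046 m or z of cassette3 in the frame of carrier between 0.06 and 0.068 m or z of cassette3 in the frame of carrier between 0.082 and 0.09 m) and (z of cassette4 in the frame of carrier between 0.016 and 0.024 m or z of cassette4 in the frame of carrier between 0.038 and 0.046 m or z of cassette4 in the frame of carrier between 0.06 and 0.068 m or z of cassette4 in the frame of carrier between 0.082 and 0.09 m) and (z of lid in the frame of carrier between 0.082 and 0.09 m or z of lid in the frame of carrier between 0.104 and 0.112 m) and ((horizontal distance between sleeve1 and spigot1 below 0.005 m and distance between sleeve1 and spigot1 below 0.006 m and angle between sleeve1's own z axis and vertical below 0.08 rad) or (horizontal distance between sleeve1 and spigot1 below 0.006 m and z of sleeve1 in the frame of spigot1 below 0.0735 m and angle between sleeve1's own z axis and vertical above 3.06 rad) or (horizontal distance between sleeve1 and spigot2 below 0.005 m and distance between sleeve1 and spigot2 below 0.006 m and angle between sleeve1's own z axis and vertical below 0.08 rad) or (horizontal distance between sleeve1 and spigot2 below 0.006 m and z of sleeve1 in the frame of spigot2 below 0.0735 m and angle between sleeve1's own z axis and vertical above 3.06 rad)) and ((horizontal distance between sleeve2 and spigot1 below 0.005 m and distance between sleeve2 and spigot1 below 0.006 m and angle between sleeve2's own z axis and vertical below 0.08 rad) or (horizontal distance between sleeve2 and spigot1 below 0.006 m and z of sleeve2 in the frame of spigot1 below 0.0735 m and angle between sleeve2's own z axis and vertical above 3.06 rad) or (horizontal distance between sleeve2 and spigot2 below 0.005 m and distance between sleeve2 and spigot2 below 0.006 m and angle between sleeve2's own z axis and vertical below 0.08 rad) or (horizontal distance between sleeve2 and spigot2 below 0.006 m and z of sleeve2 in the frame of spigot2 below 0.0735 m and angle between sleeve2's own z axis and vertical above 3.06 rad)) and value of joint valve below 0.3 rad), for 0.2 s.
2. the valve lever is swung open (value of joint valve above 0.88 rad), for 0.2 s.
At the end, for the whole second after the job is handed in: Cassettes and lid stacked on the carrier, chamfered ends together (centres within 9 mm, ends within 11 mm, heights within 4 mm of seated, tilt under 0.06 rad), lid on top; each sleeve on a spigot, its end within 5 mm of the foot; valve past 0.88 rad; all at rest (horizontal distance between each of cassette1, cassette2, cassette3, cassette4, lid and carrier below 0.009 m and horizontal distance between each of cassette1_end, cassette2_end, cassette3_end, cassette4_end, lid_end and carrier_end below 0.011 m and angle between each of cassette1, cassette2, cassette3, cassette4, lid's own z axis and vertical below 0.06 rad and (z of cassette1 in the frame of carrier between 0.016 and 0.024 m or z of cassette1 in the frame of carrier between 0.038 and 0.046 m or z of cassette1 in the frame of carrier between 0.06 and 0.068 m or z of cassette1 in the frame of carrier between 0.082 and 0.09 m) and (z of cassette2 in the frame of carrier between 0.016 and 0.024 m or z of cassette2 in the frame of carrier between 0.038 and 0.046 m or z of cassette2 in the frame of carrier between 0.06 and 0.068 m or z of cassette2 in the frame of carrier between 0.082 and 0.09 m) and (z of cassette3 in the frame of carrier between 0.016 and 0.024 m or z of cassette3 in the frame of carrier between 0.038 and 0.046 m or z of cassette3 in the frame of carrier between 0.06 and 0.068 m or z of cassette3 in the frame of carrier between 0.082 and 0.09 m) and (z of cassette4 in the frame of carrier between 0.016 and 0.024 m or z of cassette4 in the frame of carrier between 0.038 and 0.046 m or z of cassette4 in the frame of carrier between 0.06 and 0.068 m or z of cassette4 in the frame of carrier between 0.082 and 0.09 m) and (z of lid in the frame of carrier between 0.082 and 0.09 m or z of lid in the frame of carrier between 0.104 and 0.112 m) and ((horizontal distance between sleeve1 and spigot1 below 0.005 m and distance between sleeve1 and spigot1 below 0.006 m and angle between sleeve1's own z axis and vertical below 0.08 rad) or (horizontal distance between sleeve1 and spigot1 below 0.006 m and z of sleeve1 in the frame of spigot1 below 0.0735 m and angle between sleeve1's own z axis and vertical above 3.06 rad) or (horizontal distance between sleeve1 and spigot2 below 0.005 m and distance between sleeve1 and spigot2 below 0.006 m and angle between sleeve1's own z axis and vertical below 0.08 rad) or (horizontal distance between sleeve1 and spigot2 below 0.006 m and z of sleeve1 in the frame of spigot2 below 0.0735 m and angle between sleeve1's own z axis and vertical above 3.06 rad)) and ((horizontal distance between sleeve2 and spigot1 below 0.005 m and distance between sleeve2 and spigot1 below 0.006 m and angle between sleeve2's own z axis and vertical below 0.08 rad) or (horizontal distance between sleeve2 and spigot1 below 0.006 m and z of sleeve2 in the frame of spigot1 below 0.0735 m and angle between sleeve2's own z axis and vertical above 3.06 rad) or (horizontal distance between sleeve2 and spigot2 below 0.005 m and distance between sleeve2 and spigot2 below 0.006 m and angle between sleeve2's own z axis and vertical below 0.08 rad) or (horizontal distance between sleeve2 and spigot2 below 0.006 m and z of sleeve2 in the frame of spigot2 below 0.0735 m and angle between sleeve2's own z axis and vertical above 3.06 rad)) and linear speed of each of cassette1, cassette2, cassette3, cassette4, lid, sleeve1, sleeve2 below 0.02 m/s and value of joint valve above 0.88 rad); the robot touches nothing.
It fails at once if a bottle, the dish, the jar or the cup is shoved more than 50 mm or knocked over (distance of any of dish, amber_bottle, cotton_jar, white_bottle, beaker from where it was at the start of the episode above 0.05 m or angle between any of dish, amber_bottle, cotton_jar, white_bottle, beaker's own z axis and vertical above 0.6 rad).
Of cassette1, cassette2, cassette3, cassette4 only 3 to 4 are there at a start; the rules pass over those that are not, and their reading is None.
At some moment in a run one of cassette1, cassette2, cassette3, cassette4, lid may be knocked a few centimetres aside while the robot is not near it.
It also fails if it takes over 210 s, if anything falls off the work surface, if the arm or the gripper's body presses on something with over 40 N, if the wrist force passes 120 N, or if a joint passes its speed limit or range.

ROBOT

A 6-joint arm with a two-finger parallel gripper is mounted at the origin on the work surface. World frame = base frame: x ahead of the robot, y to its left, z up, the work surface at z = 0. Lengths are in mm, angles in rad, forces in N, time in s.
With the tool pointing down it reaches from about 350 to 875 mm from the base axis. Payload 4.2 kg.
Tool frame: the origin (TCP) lies at the very end of the fingers, on their centre line; the grasp point (between the pads) lies 19 mm behind it; z points along the fingers, y is the line along which they close (so a half turn about z gives the same grasp; the last joint's range is limited). The gripper opens to 85 mm and grips with 20 to 120 N. Pads are 22 mm wide; open, the fingers measure 114 mm over their backs; the gripper's body (76 mm by 85 mm) begins 54 mm behind the grasp point. The pads swing forward as they close: fully open they stand 13 mm farther back than shut.
Start: joints at [1.464, 0.385, 0.008, 0, -1.194, -0.259], TCP at [223.527, 583.639, 231.312] pointing down, gripper open.
Joint ranges: [-3.14, 3.14], [-1.21, 2.06], [-1.07, 1.41], [-3.16, 2.05], [-2.99, -0.16], [-3.1, 3.1]. Speed limits (rad/s): [2.79, 2.79, 3.14, 3.14, 3.14, 3.14].

INTERFACE

Orientations are given as a unit quaternion [x, y, z, w].
In Python, from bench import arm, optics gives the robot as it stands. The module is installed in compiled form; this text tells all that it offers.
- The arm moves only by the tool step_arm, never from a script. Its argument "motion" is a list of rows, each an object with "dr": the turn, a rotation vector about the tool's x, y, z in units of 8 degrees (1.0 is 8 degrees), a list of three; "slide": the shift along the tool's x, y, z in mm, a list of three; "jaw": the finger opening in mm, from 0 to 85.4. A call has exactly 8 rows; each row is the pose to reach, as a shift and turn from the pose commanded when the call began, along the tool's axes at that moment; what a row does not reach only later rows make up. A row lasts 1/8 s, in which the tool goes at most 62.5 mm and 10.7 degrees, less where a joint would pass 70% of its speed; a pose out of reach is approached as far as the arm can. A call with a gripper value outside its range is refused whole. The fingers move at their own pace and stop on an object; the grip force is fixed at half the most. Time passes only in rows, so rows that repeat a pose let the fingers close, or fill a call up. It gives the time, the measured TCP pose, the force, the opening and the grip force at its end, in the units of the state.
- arm.read_state(): the state, without advancing time (a new reading comes with each control period).
- optics.get_image(name): name is "side" or "top"; returns the picture (420x560x3 uint8, blue, green, red); there is no depth.
- optics.camera_info(name): a dict with "camera_matrix" (3x3 intrinsics, pixels), "k1" (the pictures are not rectified: a ray, as slopes to the right and down, at radius r is drawn at 1 + k1 r^2 times it, then the intrinsics apply), "view" (4x4, takes a point from world to camera coordinates). Camera axes: x right, y up, looking along -z (the intrinsics and any distortion apply to the point x, -y, -z); pixel columns grow to the right and rows downward; lengths in mm; the calibration is good to about 2 mm. A picture is of the moment at which its call begins. camera_info takes no time and is no camera call.
- arm.job_done(): hands the job in; it is judged then, once.
The state is a dict: "clock": time; "joints": joint angles; "joint_vel": joint speeds; "joint_efforts": joint torques, N m; "position": TCP position; "ee_rot": TCP orientation; "contact_force": force on the tool from outside, world axes, zero at the start; "wrist_torque": the same for the moment, N m; "gripper_width": finger opening in mm; "grasp_force": force on a finger pad.
Only numpy, scipy, OpenCV 4.12 (cv2) and the standard library are available. Lean on these libraries where they do the work, as an engineer would, in place of code of your own. Each camera call takes 0.05 s, during which the arm holds its last target. There are 200 camera calls.

## Working session

There is one attempt and no reset: what is moved stays moved. The work goes in short steps, Python scripts to look and compute and a tool call to move; the robot and the scene stay as the last step left them, time stands still between calls to the robot, and variables do not carry over. Pictures are saved under pics/ and viewed, at most 14 in all, crops included, and the job is handed in when it is done.

Besides the shell and the picture viewer there is one more tool, called after "Request:" by a JSON object that holds its "op" and its "data". step_arm: Moves the arm, as the interface text tells. Its arguments: {"type":"object","properties":{"motion":{"type":"array","items":{"type":"object","properties":{"dr":{"type":"array","items":{"type":"number"}},"slide":{"type":"array","items":{"type":"number"}},"jaw":{"type":"number"}}}}},"required":["motion"]}

```bash
mkdir -p pics; cat > h.py <<'E'
import numpy as np, cv2
from bench import arm, optics
from scipy.spatial.transform import Rotation as R
def cam(n):
    c=optics.camera_info(n); return np.array(c["camera_matrix"]),c["k1"],np.array(c["view"])
def px2w(n,u,v,z):
    K,k1,V=cam(n)
    d=np.array([(u-K[0,2])/K[0,0],(v-K[1,2])/K[1,1]]); s=d.copy()
    for _ in range(30): s=d/(1+k1*(s@s))
    r=V[:3,:3].T@np.array([s[0],-s[1],-1]); o=-V[:3,:3].T@V[:3,3]
    return o+r*(z-o[2])/r[2]
def w2px(n,p):
    K,k1,V=cam(n); q=V[:3,:3]@np.asarray(p,float)+V[:3,3]
    s=np.array([q[0],-q[1]])/-q[2]; s=s*(1+k1*(s@s))
    return np.array([K[0,0]*s[0]+K[0,2],K[1,1]*s[1]+K[1,2]])
def save(n,f,crop=None,k=1):
    im=optics.get_image(n)
    if crop: x0,y0,x1,y1=crop; im=im[y0:y1,x0:x1]
    cv2.imwrite(f,cv2.resize(im,None,fx=k,fy=k,interpolation=cv2.INTER_CUBIC)); return im
E
python3 - <<'E'
from h import *
t=optics.get_image("top");cv2.imwrite("pics/t0.png",cv2.resize(t,(800,600),interpolation=cv2.INTER_CUBIC));cv2.imwrite("pics/t0raw.png",t)
s=optics.get_image("side");cv2.imwrite("pics/s0.png",cv2.resize(s,(800,600),interpolation=cv2.INTER_CUBIC));cv2.imwrite("pics/s0raw.png",s)
for n in("top","side"):
    K,k1,V=cam(n);print(K,k1,-V[:3,:3].T@V[:3,3])
print(arm.read_state())
E
```

```text
[[408.23735943   0.         277.73084494]
 [  0.         408.23735943 213.26196721]
 [  0.           0.           1.        ]] -0.029715303265433608 [ 374.57518001  -52.14906567 1303.54961012]
[[531.62214186   0.         279.41740965]
 [  0.         531.62214186 206.0720764 ]
 [  0.           0.           1.        ]] -0.06626310422822132 [ -247.39715477 -1031.69120737   862.53081409]
{'clock': 0.1, 'joints': array([ 1.46360388e+00,  3.85487506e-01,  6.75516338e-03, -4.15317150e-04,
       -1.19396437e+00, -2.58592645e-01]), 'joint_vel': array([ 0.00102099, -0.00118396,  0.00344403,  0.00010025,  0.00169853,
        0.0007034 ]), 'joint_efforts': array([ 6.97033283e-04, -3.93316591e+01,  1.88931370e+01,  4.19791952e+00,
       -2.55701329e-03,  5.83800187e-06]), 'position': array([223.35960809, 583.17762497, 230.32626826]), 'ee_rot': array([ 9.83307331e-01, -1.81949865e-01, -1.20601936e-04,  9.62066344e-04]), 'contact_force': array([ 0.49702752, -0.99926664, -0.20790602]), 'wrist_torque': array([0.03387211, 0.00060459, 0.00354942]), 'grasp_force': 0.0, 'gripper_width': 85.20905620782489}
```

View pics/t0.png

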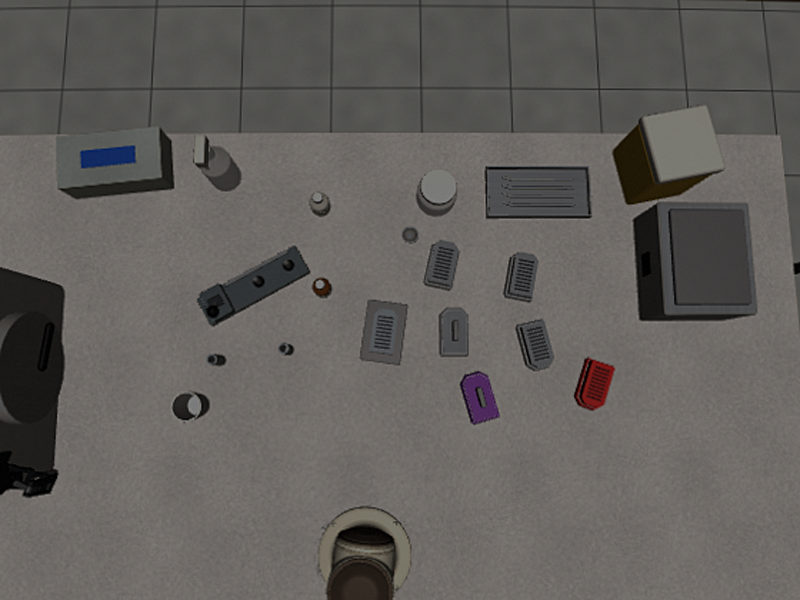

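View pics/s0.png

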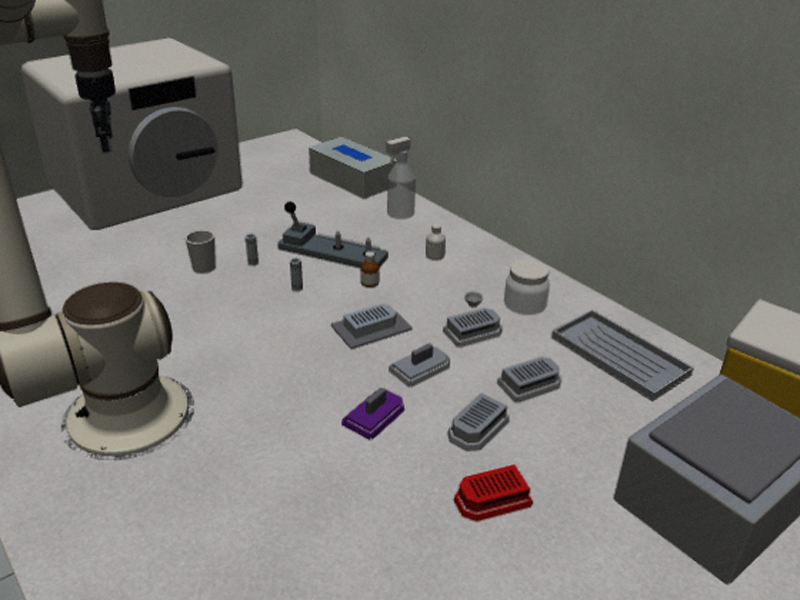

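```bash
python3 - <<'E'
from h import *
t=cv2.imread("pics/t0raw.png")
def g(im,b,f,k):
    x0,y0,x1,y1=b;o=cv2.resize(im[y0:y1,x0:x1],None,fx=k,fy=k,interpolation=cv2.INTER_CUBIC)
    o=cv2.convertScaleAbs(o,alpha=1.7)
    for u in range(x0-x0%10+10,x1,10):
        cv2.line(o,((u-x0)*k,0),((u-x0)*k,6),(0,255,255),1);cv2.putText(o,str(u),((u-x0)*k-8,16),0,.35,(0,255,255),1)
    for v in range(y0-y0%10+10,y1,10):
        cv2.line(o,(0,(v-y0)*k),(6,(v-y0)*k),(0,255,255),1);cv2.putText(o,str(v),(8,(v-y0)*k+4),0,.35,(0,255,255),1)
    cv2.imwrite(f,o);print(o.shape)
g(t,(248,165,392,265),"pics/c1.png",5)
g(t,(130,165,235,265),"pics/c2.png",6)
E
```

```text
(500, 720, 3)
(600, 630, 3)
```

View pics/c1.png

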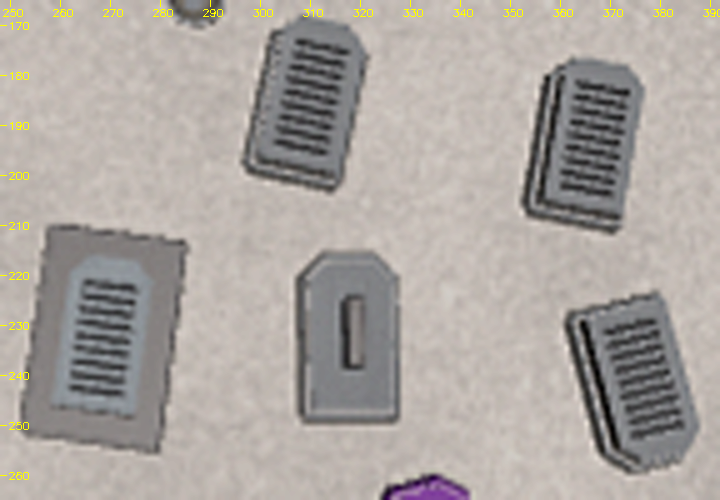

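View pics/c2.png

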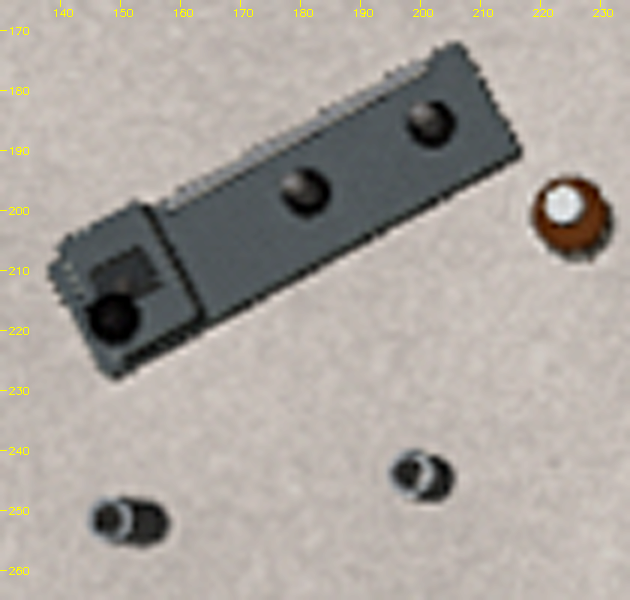

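```bash
cat > fit.py <<'E'
from h import *
from scipy.optimize import minimize
def chf(L,W,c,z): a,b=L/2,W/2; return [(-a,-b,z),(a-c,-b,z),(a,-b+c,z),(a,b-c,z),(a-c,b,z),(-a,b,z)]
def box(L,W,z0,z1,y=0): return [(sx*L/2,y+sy*W/2,z) for sx in(-1,1) for sy in(-1,1) for z in(z0,z1)]
def cyl(r,z): return [(r*np.cos(t),r*np.sin(t),z) for t in np.linspace(0,2*np.pi,32)]
CAS=[chf(109,66,15,0)+chf(96,52,12,34)]; LID=[chf(109,66,15,0)+chf(96,52,12,18),box(44,12,18,46)]
CAR=[box(136,90,0,8),chf(96,52,12,8)+chf(96,52,12,32)]
MAN=[box(70,250,0,22),box(70,50,22,47,85)]; SLE=[cyl(12,0)+cyl(12,70)]
S=8
def render(n,M,p,b,z0=0):
    x0,y0,x1,y1=b; o=np.zeros(((y1-y0)*S,(x1-x0)*S),np.uint8); c,s=np.cos(p[2]),np.sin(p[2])
    for part in M:
        q=np.array([w2px(n,(p[0]+c*x-s*y,p[1]+s*x+c*y,z+z0)) for x,y,z in part])
        h=cv2.convexHull(((q-[x0-.5,y0-.5])*S*16).astype(np.int32)); cv2.fillConvexPoly(o,h,1,shift=4)
    return o
def mask(im,b):
    x0,y0,x1,y1=b; g=cv2.cvtColor(im[y0:y1,x0:x1],cv2.COLOR_BGR2GRAY)
    g=cv2.resize(g,None,fx=S,fy=S,interpolation=cv2.INTER_CUBIC)
    bg=np.median(np.r_[g[:S].ravel(),g[-S:].ravel(),g[:,:S].ravel(),g[:,-S:].ravel()])
    m=((g<bg-MARG)).astype(np.uint8); cs,_=cv2.findContours(m,cv2.RETR_EXTERNAL,cv2.CHAIN_APPROX_NONE)
    o=np.zeros_like(m); cv2.drawContours(o,[max(cs,key=cv2.contourArea)],-1,1,-1); return o
MARG=20
def fit(n,im,M,p0,yaw=True,pad=6,z0=0,verbose=1):
    q=np.argwhere(render(n,M,p0,(0,0,560,420),z0)); (ya,xa),(yb,xb)=q.min(0)//S,q.max(0)//S
    b=(max(0,xa-pad),max(0,ya-pad),min(560,xb+pad),min(420,yb+pad)); m=mask(im,b)
    f=lambda p:(lambda r:1-(r&m).sum()/(r|m).sum())(render(n,M,p if yaw else (p[0],p[1],0),b,z0))
    best=None
    for d in (15,4):
        st=best.x if best is not None else np.array(p0,float)
        sx=np.array([st,st+[d,0,0],st+[0,d,0],st+[0,0,d/100]])
        best=minimize(f,st,method="Nelder-Mead",options=dict(initial_simplex=sx,xatol=.02,fatol=1e-5))
    return best.x,best.fun
E
python3 - <<'E'
from fit import *
t=cv2.imread("pics/t0raw.png");s=cv2.imread("pics/s0raw.png")
def y(a,b,z): d=px2w("top",*b,z)-px2w("top",*a,z); return np.arctan2(d[1],d[0])
G={"casA":(CAS,(309,186),(297,197),(305,171)),"casB":(CAS,(365,194),(354,207),(359,178)),"casC":(CAS,(375,242),(381,225),(389,252)),
"lid":(LID,(318,232),(308,249),(308,220)),"car":(CAR,(269,232),(252,251),(257,211)),"man":(MAN,(178,200),(148,228),(138,209)),"slA":(SLE,(149,252),(0,9),(0,0)),"slB":(SLE,(199,244),(0,9),(0,0))}
for k,(M,c,a,b) in G.items():
    z={"slA":70,"slB":70,"man":22}.get(k,15)
    p=px2w("top",*c,z); yw=y(a,b,z)
    yw=yw+np.pi if k=="casC" else yw
    p0=(p[0],p[1],yw); out=[]
    for n,im in(("top",t),("side",s)):
        try:
            x,f=fit(n,im,M,p0 if n=="top" else out[0][0],yaw=not k.startswith("sl")); out.append((x,f)); print(k,n,x.round(2),round(f,3))
        except Exception as e: print(k,n,e)
E
```

```text
casA top [ 6.3387e+02 -1.7513e+02 -2.3000e-01] 0.025
casA side time passes only in moves, steps and waits
casB top [ 6.0550e+02 -3.5466e+02 -2.1000e-01] 0.019
casB side time passes only in moves, steps and waits
casC top [ 4.5065e+02 -3.8043e+02  2.4000e-01] 0.079
casC side time passes only in moves, steps and waits
lid top time passes only in moves, steps and waits
lid side list index out of range
car top time passes only in moves, steps and waits
car side list index out of range
man top time passes only in moves, steps and waits
man side list index out of range
slA top time passes only in moves, steps and waits
slA side list index out of range
slB top time passes only in moves, steps and waits
slB side list index out of range
```

```bash
sed -i 's/^def cam(n):/from functools import lru_cache\n@lru_cache\ndef cam(n):/' h.py
cat > m0.py <<'E'
from fit import *
t=cv2.imread("pics/t0raw.png");s=cv2.imread("pics/s0raw.png")
def y(a,b,z): d=px2w("top",*b,z)-px2w("top",*a,z); return np.arctan2(d[1],d[0])
G={"casA":(CAS,(309,186),(297,197),(305,171)),"casB":(CAS,(365,194),(354,207),(359,178)),"casC":(CAS,(375,242),(381,225),(389,252)),
"lid":(LID,(318,232),(308,249),(308,220)),"car":(CAR,(269,232),(252,251),(257,211)),"man":(MAN,(178,200),(148,228),(138,209)),"slA":(SLE,(149,252),(0,9),(0,0)),"slB":(SLE,(199,244),(0,9),(0,0))}
for k,(M,c,a,b) in G.items():
    z={"slA":70,"slB":70,"man":22}.get(k,15)
    p=px2w("top",*c,z); yw=y(a,b,z)
    p0=(p[0],p[1],yw); out=[]
    for n,im in(("top",t),("side",s)):
        try:
            x,f=fit(n,im,M,p0 if n=="top" else out[0][0],yaw=not k.startswith("sl")); out.append((x,f)); print(k,n,x.round(3).tolist(),round(f,3))
        except Exception as e: print(k,n,e)
    if k=="man":
        x=out[0][0];c,s_=np.cos(x[2]),np.sin(x[2])
        for yy,z in((-90,22),(-90,63),(-15,22),(-15,63)): print(w2px("top",(x[0]-s_*yy,x[1]+c*yy,z)).round(1))
E
time python3 m0.py
```

```text
casA top [633.87, -175.126, -0.23] 0.025
casA side [630.6, -178.27, -0.233] 0.023
casB top [605.497, -354.665, -0.206] 0.019
casB side [602.913, -357.651, -0.199] 0.022
casC top [449.286, -380.846, -2.909] 0.022
casC side [445.878, -383.721, -2.91] 0.017
lid top [480.295, -198.941, -0.008] 0.026
lid side [477.377, -201.97, 0.006] 0.027
car top [481.383, -42.646, -0.142] 0.029
car side [478.793, -45.684, -0.141] 0.022
man top [587.203, 247.313, 0.509] 0.02
man side [583.589, 246.172, 0.51] 0.14
[201.7 185.1]
[199.4 182.5]
[180.8 196.6]
[177.9 194.3]
slA top [420.717, 317.702, 0.144] 0.107
slA side [416.316, 315.056, 0.24] 0.102
slB top [443.246, 167.905, 0.07] 0.106
slB side [438.373, 164.967, 0.115] 0.076
real	0m3.553s
user	0m3.914s
sys	0m0.151s
```

```bash
cat > plan.py <<'E'
import sys; from h import *
def plan(*tg):
    s=arm.read_state(); p=s["position"]; x=R.from_quat(s["ee_rot"]).as_matrix(); psi=np.arctan2(x[1,0],x[0,0])
    print("t%.1f"%s["clock"],"at",p.round(1),"yaw %.3f"%psi,"tilt %.3f"%np.arccos(-x[2,2]),"F",s["contact_force"].round(1),"w %.1f g %.0f"%(s["gripper_width"],s["grasp_force"]))
    for t in tg:
        d=np.array(t[:3])-p; dy=(t[3]-psi+np.pi)%(2*np.pi)-np.pi
        c,sn=np.cos(psi),np.sin(psi)
        print("->",t,"slide",[round(c*d[0]+sn*d[1],1),round(sn*d[0]-c*d[1],1),round(-d[2],1)],"dr_z %.2f"%(-np.degrees(dy)/8))
        p=np.array(t[:3],float);psi=t[3]
if __name__=="__main__": plan(*eval(sys.argv[1]))
E
python3 plan.py '[(419.2,316.2,120,-1.06),(419.2,316.2,30,-1.06),(419.2,316.2,160,-1.06),(593,232.7,160,-1.06),(593,232.7,52,-1.06)]'
```

```text
t0.1 at [223.4 583.2 230.3] yaw -0.366 tilt 0.002 F [ 0.5 -1.  -0.2] w 85.2 g 0
-> (419.2, 316.2, 120, -1.06) slide [np.float64(278.4), np.float64(179.2), np.float64(110.3)] dr_z 4.97
-> (419.2, 316.2, 30, -1.06) slide [np.float64(0.0), np.float64(-0.0), np.float64(90.0)] dr_z -0.00
-> (419.2, 316.2, 160, -1.06) slide [np.float64(0.0), np.float64(-0.0), np.float64(-130.0)] dr_z -0.00
-> (593, 232.7, 160, -1.06) slide [np.float64(157.8), np.float64(-110.8), np.float64(-0.0)] dr_z -0.00
-> (593, 232.7, 52, -1.06) slide [np.float64(0.0), np.float64(-0.0), np.float64(108.0)] dr_z -0.00
```

Request:
{"op": "step_arm", "data": {"motion": [{"slide": [40, 26, 10], "dr": [0, 0, 0.7], "jaw": 60}, {"slide": [85, 55, 25], "dr": [0, 0, 1.5], "jaw": 60}, {"slide": [130, 84, 45], "dr": [0, 0, 2.3], "jaw": 60}, {"slide": [175, 113, 65], "dr": [0, 0, 3.1], "jaw": 60}, {"slide": [215, 138, 85], "dr": [0, 0, 3.8], "jaw": 60}, {"slide": [250, 161, 100], "dr": [0, 0, 4.5], "jaw": 60}, {"slide": [278.4, 179.2, 110], "dr": [0, 0, 4.97], "jaw": 60}, {"slide": [278.4, 179.2, 110], "dr": [0, 0, 4.97], "jaw": 60}]}}

```text
clock: 1.1
position: [419.7, 314.3, 120.0]
ee_rot: [0.862, -0.507, -0.0, 0.002]
contact_force: [0.5, 0.3, -0.2]
gripper_width: 60.0
grasp_force: 0.0
```

```bash
python3 plan.py '[(419.2,316.2,30,-1.06)]'; python3 - <<'E'
from h import *
save("top","pics/t1.png",(110,180,230,290),6)
s=optics.get_image("side");cv2.imwrite("pics/s1raw.png",s)
E
```

```text
t1.1 at [419.7 314.3 120. ] yaw -1.063 tilt 0.003 F [ 0.5  0.3 -0.2] w 60.0 g 0
-> (419.2, 316.2, 30, -1.06) slide [np.float64(-1.9), np.float64(-0.5), np.float64(90.0)] dr_z -0.02
```

View pics/t1.png

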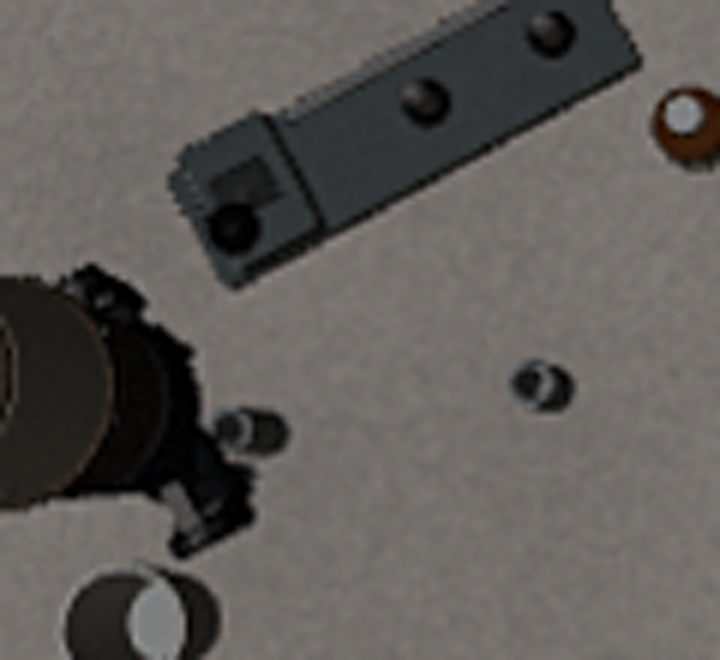

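Request:
{"op": "step_arm", "data": {"motion": [{"slide": [-1, 0, 20], "dr": [0, 0, 0], "jaw": 60}, {"slide": [-1.5, -0.5, 45], "dr": [0, 0, 0], "jaw": 60}, {"slide": [-1.5, -0.5, 70], "dr": [0, 0, 0], "jaw": 60}, {"slide": [-1.5, -0.5, 85], "dr": [0, 0, 0], "jaw": 60}, {"slide": [-1.5, -0.5, 90], "dr": [0, 0, 0], "jaw": 60}, {"slide": [-1.5, -0.5, 90], "dr": [0, 0, 0], "jaw": 40}, {"slide": [-1.5, -0.5, 90], "dr": [0, 0, 0], "jaw": 10}, {"slide": [-1.5, -0.5, 90], "dr": [0, 0, 0], "jaw": 10}]}}

```text
clock: 2.2
position: [419.6, 318.9, 32.3]
ee_rot: [0.863, -0.505, 0.0, -0.001]
contact_force: [-0.8, -0.2, 2.7]
gripper_width: 23.0
grasp_force: 58.5
```

Request:
{"op": "step_arm", "data": {"motion": [{"slide": [0, 0, 0], "dr": [0, 0, 0], "jaw": 10}, {"slide": [0, 0, 0], "dr": [0, 0, 0], "jaw": 10}, {"slide": [0, 0, -20], "dr": [0, 0, 0], "jaw": 10}, {"slide": [0, 0, -55], "dr": [0, 0, 0], "jaw": 10}, {"slide": [0, 0, -90], "dr": [0, 0, 0], "jaw": 10}, {"slide": [0, 0, -115], "dr": [0, 0, 0], "jaw": 10}, {"slide": [0, 0, -130], "dr": [0, 0, 0], "jaw": 10}, {"slide": [0, 0, -130], "dr": [0, 0, 0], "jaw": 10}]}}

```text
clock: 3.2
position: [419.2, 318.4, 161.7]
ee_rot: [0.863, -0.506, -0.0, -0.001]
contact_force: [0.1, 0.3, -0.3]
gripper_width: 22.5
grasp_force: 58.8
```

```bash
python3 plan.py '[(593,232.7,130,-1.06)]'; python3 - <<'E'
from h import *
im=optics.get_image("side");cv2.imwrite("pics/s2raw.png",im)
cv2.imwrite("pics/s2.png",cv2.convertScaleAbs(cv2.resize(im[60:280,20:300],None,fx=2.7,fy=2.7,interpolation=cv2.INTER_CUBIC),alpha=1.5))
E
```

```text
t3.2 at [419.2 318.4 161.7] yaw -1.060 tilt 0.001 F [ 0.1  0.3 -0.3] w 22.5 g 59
-> (593, 232.7, 130, -1.06) slide [np.float64(159.7), np.float64(-109.7), np.float64(31.7)] dr_z 0.00
```

View pics/s2.png

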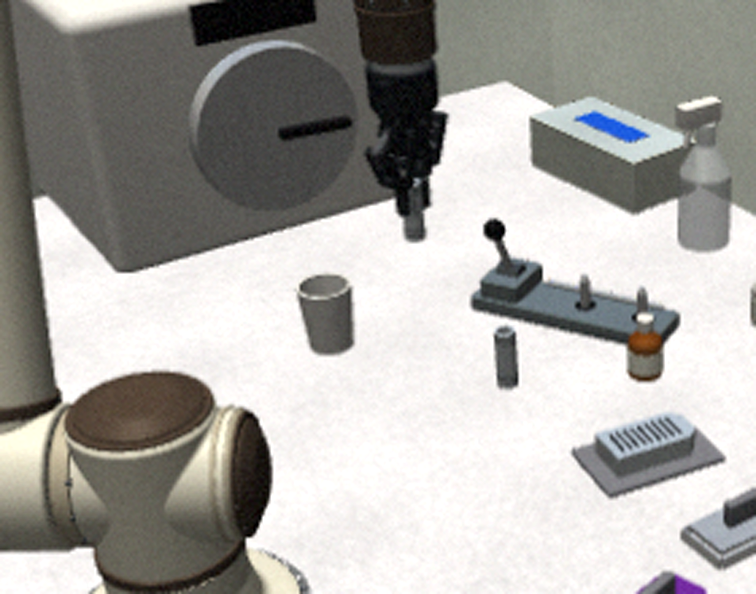

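Request:
{"op": "step_arm", "data": {"motion": [{"slide": [15, -11, 0], "dr": [0, 0, 0], "jaw": 10}, {"slide": [45, -31, 0], "dr": [0, 0, 0], "jaw": 10}, {"slide": [80, -56, 5], "dr": [0, 0, 0], "jaw": 10}, {"slide": [115, -80, 20], "dr": [0, 0, 0], "jaw": 10}, {"slide": [140, -97, 35], "dr": [0, 0, 0], "jaw": 10}, {"slide": [155, -107, 45], "dr": [0, 0, 0], "jaw": 10}, {"slide": [157.8, -109.7, 48], "dr": [0, 0, 0], "jaw": 10}, {"slide": [157.8, -109.7, 48], "dr": [0, 0, 0], "jaw": 10}]}}

```text
clock: 4.25
position: [591.7, 234.4, 113.1]
ee_rot: [0.863, -0.505, -0.0, 0.0]
contact_force: [-0.6, 1.1, -1.1]
gripper_width: 23.1
grasp_force: 58.8
```

```bash
python3 plan.py '[(592.1,234.4,54,-1.06)]'; python3 - <<'E'
from h import *
im=optics.get_image("side")
cv2.imwrite("pics/s3.png",cv2.convertScaleAbs(cv2.resize(im[120:220,170:300],None,fx=5,fy=5,interpolation=cv2.INTER_CUBIC),alpha=1.5))
E
```

```text
t4.2 at [591.7 234.4 113.1] yaw -1.059 tilt 0.001 F [-0.6  1.1 -1.1] w 23.1 g 59
-> (592.1, 234.4, 54, -1.06) slide [np.float64(0.2), np.float64(-0.4), np.float64(59.1)] dr_z 0.00
```

View pics/s3.png

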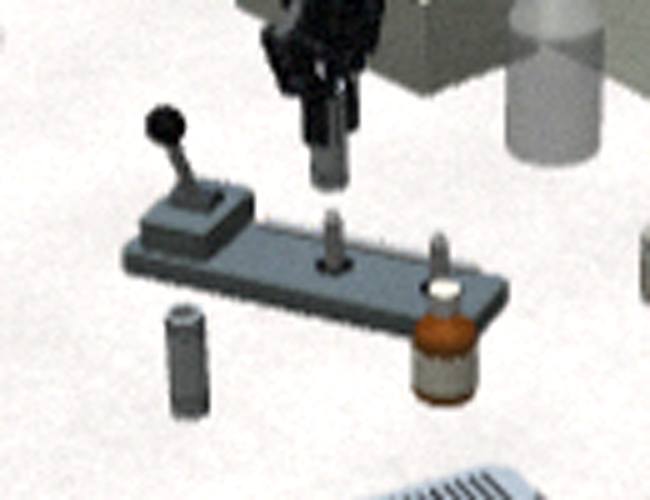

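Request:
{"op": "step_arm", "data": {"motion": [{"slide": [0, 0, 10], "dr": [0, 0, 0], "jaw": 10}, {"slide": [0, 0, 20], "dr": [0, 0, 0], "jaw": 10}, {"slide": [0, 0, 29], "dr": [0, 0, 0], "jaw": 10}, {"slide": [0, 0, 37], "dr": [0, 0, 0], "jaw": 10}, {"slide": [0, 0, 45], "dr": [0, 0, 0], "jaw": 10}, {"slide": [0, 0, 52], "dr": [0, 0, 0], "jaw": 10}, {"slide": [0, 0, 57], "dr": [0, 0, 0], "jaw": 10}, {"slide": [0, 0, 59], "dr": [0, 0, 0], "jaw": 10}]}}

```text
clock: 5.3
position: [591.9, 234.1, 54.4]
ee_rot: [0.863, -0.505, -0.0, 0.0]
contact_force: [-2.7, -0.9, 6.1]
gripper_width: 23.0
grasp_force: 59.4
```

Request:
{"op": "step_arm", "data": {"motion": [{"slide": [0, 0, 0], "dr": [0, 0, 0], "jaw": 30}, {"slide": [0, 0, 0], "dr": [0, 0, 0], "jaw": 42}, {"slide": [0, 0, 0], "dr": [0, 0, 0], "jaw": 42}, {"slide": [0, 0, -20], "dr": [0, 0, 0], "jaw": 42}, {"slide": [0, 0, -50], "dr": [0, 0, 0], "jaw": 42}, {"slide": [0, 0, -90], "dr": [0, 0, 0], "jaw": 42}, {"slide": [0, 0, -110], "dr": [0, 0, 0], "jaw": 50}, {"slide": [0, 0, -110], "dr": [0, 0, 0], "jaw": 60}]}}

```text
clock: 6.3
position: [592.9, 234.9, 166.4]
ee_rot: [0.863, -0.505, 0.001, -0.002]
contact_force: [0.4, -0.7, -0.5]
gripper_width: 59.6
grasp_force: 0.0
```

Request:
{"op": "step_arm", "data": {"motion": [{"slide": [-2, 15, 0], "dr": [0, 0, 0], "jaw": 60}, {"slide": [-5, 50, 0], "dr": [0, 0, 0], "jaw": 60}, {"slide": [-8, 90, 0], "dr": [0, 0, 0], "jaw": 60}, {"slide": [-11, 125, 15], "dr": [0, 0, 0], "jaw": 60}, {"slide": [-13, 148, 30], "dr": [0, 0, 0], "jaw": 60}, {"slide": [-14.4, 160, 40], "dr": [0, 0, 0], "jaw": 60}, {"slide": [-14.4, 164, 45], "dr": [0, 0, 0], "jaw": 60}, {"slide": [-14.4, 164, 45], "dr": [0, 0, 0], "jaw": 60}]}}

```text
clock: 7.3
position: [441.7, 166.5, 118.7]
ee_rot: [0.863, -0.505, -0.0, 0.001]
contact_force: [0.0, 0.6, -0.0]
gripper_width: 59.9
grasp_force: 0.0
```

```bash
cat > plan2.py <<'E'
from plan import plan
plan((441.7,166.4,30,-1.06))
E
python3 plan2.py; python3 - <<'E'
from fit import *
s=optics.get_image("side"); t=optics.get_image("top");cv2.imwrite("pics/t4raw.png",t);cv2.imwrite("pics/s4raw.png",s)
for n,im in(("side",s),("top",t)):
  try: print(n,fit(n,im,SLE,(593,233,0),yaw=False,z0=22))
  except Exception as e: print(e)
  print(fit(n,im,SLE,(441,166,0),yaw=False))
E
```

```text
t7.3 at [441.7 166.5 118.7] yaw -1.060 tilt 0.001 F [ 0.   0.6 -0. ] w 59.9 g 0
-> (441.7, 166.4, 30, -1.06) slide [np.float64(0.0), np.float64(0.0), np.float64(88.7)] dr_z 0.00
side (array([5.86254667e+02, 2.26682467e+02, 4.96373700e-02]), np.float64(0.556522449646607))
(array([4.38607086e+02, 1.65295138e+02, 1.58373096e-02]), np.float64(0.07884674212297338))
top (array([ 5.86873338e+02,  2.24772177e+02, -1.92916098e-01]), np.float64(0.5243922073740138))
(array([ 4.45238858e+02,  1.85267273e+02, -4.74772232e-02]), np.float64(0.7149190748357459))
```

Request:
{"op": "step_arm", "data": {"motion": [{"slide": [0, 0, 15], "dr": [0, 0, 0], "jaw": 60}, {"slide": [0, 0, 40], "dr": [0, 0, 0], "jaw": 60}, {"slide": [0, 0, 65], "dr": [0, 0, 0], "jaw": 60}, {"slide": [0, 0, 82], "dr": [0, 0, 0], "jaw": 60}, {"slide": [0, 0, 88], "dr": [0, 0, 0], "jaw": 60}, {"slide": [0, 0, 88], "dr": [0, 0, 0], "jaw": 40}, {"slide": [0, 0, 88], "dr": [0, 0, 0], "jaw": 10}, {"slide": [0, 0, 88], "dr": [0, 0, 0], "jaw": 10}]}}

```text
clock: 8.4
position: [442.5, 167.1, 32.1]
ee_rot: [0.863, -0.505, 0.0, -0.001]
contact_force: [0.4, 0.3, 0.6]
gripper_width: 22.2
grasp_force: 58.6
```

Request:
{"op": "step_arm", "data": {"motion": [{"slide": [0, 0, 0], "dr": [0, 0, 0], "jaw": 10}, {"slide": [0, 0, 0], "dr": [0, 0, 0], "jaw": 10}, {"slide": [0, 0, -20], "dr": [0, 0, 0], "jaw": 10}, {"slide": [0, 0, -55], "dr": [0, 0, 0], "jaw": 10}, {"slide": [0, 0, -90], "dr": [0, 0, 0], "jaw": 10}, {"slide": [0, 0, -115], "dr": [0, 0, 0], "jaw": 10}, {"slide": [0, 0, -130], "dr": [0, 0, 0], "jaw": 10}, {"slide": [0, 0, -130], "dr": [0, 0, 0], "jaw": 10}]}}

```text
clock: 9.4
position: [442.0, 166.8, 162.0]
ee_rot: [0.863, -0.505, 0.0, -0.001]
contact_force: [0.8, 0.1, -0.9]
gripper_width: 22.2
grasp_force: 58.7
```

```bash
python3 plan.py '[(629.6,167.2,160,-1.06),(629.6,167.2,113,-1.06)]'
```

```text
t9.4 at [442.  166.8 162. ] yaw -1.060 tilt 0.002 F [ 0.8  0.1 -0.9] w 22.2 g 59
-> (629.6, 167.2, 160, -1.06) slide [np.float64(91.4), np.float64(-163.8), np.float64(2.0)] dr_z 0.00
-> (629.6, 167.2, 113, -1.06) slide [np.float64(0.0), np.float64(-0.0), np.float64(47.0)] dr_z -0.00
```

Request:
{"op": "step_arm", "data": {"motion": [{"slide": [10, -18, 0], "dr": [0, 0, 0], "jaw": 10}, {"slide": [28, -50, 0], "dr": [0, 0, 0], "jaw": 10}, {"slide": [48, -86, 0], "dr": [0, 0, 0], "jaw": 10}, {"slide": [67, -120, 5], "dr": [0, 0, 0], "jaw": 10}, {"slide": [81, -145, 20], "dr": [0, 0, 0], "jaw": 10}, {"slide": [89, -160, 38], "dr": [0, 0, 0], "jaw": 10}, {"slide": [91.4, -163.8, 48], "dr": [0, 0, 0], "jaw": 10}, {"slide": [91.4, -163.8, 48], "dr": [0, 0, 0], "jaw": 10}]}}

```text
clock: 10.4
position: [628.2, 166.5, 111.3]
ee_rot: [0.863, -0.506, -0.001, 0.002]
contact_force: [0.5, 0.4, -0.0]
gripper_width: 22.2
grasp_force: 58.8
```

```bash
python3 plan.py '[(629.6,167.2,54,-1.06)]'; python3 - <<'E'
from h import *
im=optics.get_image("side")
cv2.imwrite("pics/s5.png",cv2.convertScaleAbs(cv2.resize(im[120:220,170:300],None,fx=5,fy=5,interpolation=cv2.INTER_CUBIC),alpha=1.5))
E
```

```text
t10.4 at [628.2 166.5 111.3] yaw -1.060 tilt 0.004 F [ 0.5  0.4 -0. ] w 22.2 g 59
-> (629.6, 167.2, 54, -1.06) slide [np.float64(0.1), np.float64(-1.6), np.float64(57.3)] dr_z -0.00
```

View pics/s5.png

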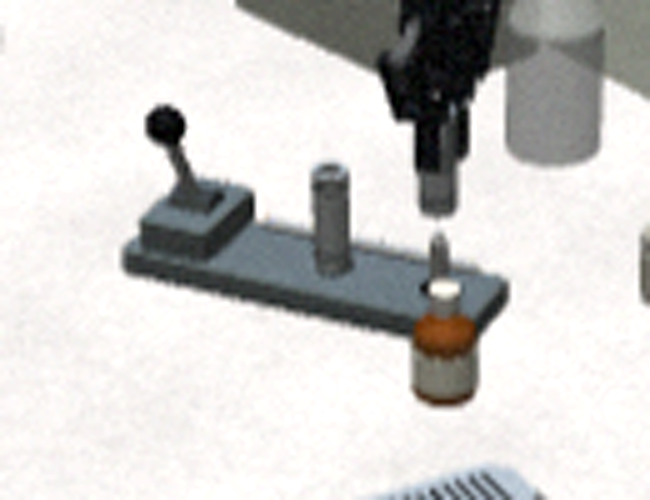

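The first sleeve is fully down on spigot 2 (330,220), and the second hangs centred over spigot 1 (438,205 over 438,240). Next I lower it.

Request:
{"op": "step_arm", "data": {"motion": [{"slide": [0, -0.8, 8], "dr": [0, 0, 0], "jaw": 10}, {"slide": [0, -0.8, 18], "dr": [0, 0, 0], "jaw": 10}, {"slide": [0, -0.8, 27], "dr": [0, 0, 0], "jaw": 10}, {"slide": [0, -0.8, 36], "dr": [0, 0, 0], "jaw": 10}, {"slide": [0, -0.8, 44], "dr": [0, 0, 0], "jaw": 10}, {"slide": [0, -0.8, 51], "dr": [0, 0, 0], "jaw": 10}, {"slide": [0, -0.8, 56], "dr": [0, 0, 0], "jaw": 10}, {"slide": [0, -0.8, 58.5], "dr": [0, 0, 0], "jaw": 10}]}}

```text
clock: 11.45
position: [630.1, 167.4, 54.4]
ee_rot: [0.863, -0.505, -0.0, 0.0]
contact_force: [-0.2, -0.1, 0.1]
gripper_width: 22.1
grasp_force: 58.8
```

Request:
{"op": "step_arm", "data": {"motion": [{"slide": [0, 0, 1.5], "dr": [0, 0, 0], "jaw": 10}, {"slide": [0, 0, 1.5], "dr": [0, 0, 0], "jaw": 42}, {"slide": [0, 0, 1.5], "dr": [0, 0, 0], "jaw": 42}, {"slide": [0, 0, 0], "dr": [0, 0, 0], "jaw": 42}, {"slide": [0, 0, -20], "dr": [0, 0, 0], "jaw": 42}, {"slide": [0, 0, -60], "dr": [0, 0, 0], "jaw": 42}, {"slide": [0, 0, -100], "dr": [0, 0, 0], "jaw": 50}, {"slide": [0, 0, -115], "dr": [0, 0, 0], "jaw": 85}]}}

```text
clock: 12.45
position: [631.4, 167.9, 173.0]
ee_rot: [0.863, -0.505, 0.002, -0.002]
contact_force: [0.6, -0.3, 0.2]
gripper_width: 66.9
grasp_force: 0.0
```

```bash
python3 plan.py '[(632.4,-176.6,150,-.23),(632.4,-176.6,14,-.23)]'; cat > look.py <<'E'
from fit import *
import sys
t=optics.get_image("top");s=optics.get_image("side");cv2.imwrite("pics/lt.png",t);cv2.imwrite("pics/ls.png",s)
D={"A":(CAS,632.4,-176.6,-.231,0),"B":(CAS,604,-356.2,-.203,0),"C":(CAS,447.7,-382.3,-2.909,0),"L":(LID,478.8,-200.4,0,0),"K":(CAR,479.9,-44.1,-.142,0)}
import json
for a in sys.argv[1:]:
    k=a[0]; M,x,y,w,z=D[k]
    for n,im,b in(("top",t,(1.5,1.5)),("side",s,(-1.5,-1.5))):
        if len(a)>1 and a[1]!=n[0]: continue
        try: r,f=fit(n,im,M,(x+b[0],y+b[1],w)); print(k,n,(r-[b[0],b[1],0]).round(2).tolist(),"f%.3f"%f)
        except Exception as e: print(k,n,e)
E
python3 look.py A B C L
```

```text
t12.4 at [631.4 167.9 173. ] yaw -1.060 tilt 0.005 F [ 0.6 -0.3  0.2] w 66.9 g 0
-> (632.4, -176.6, 150, -0.23) slide [np.float64(300.9), np.float64(167.7), np.float64(23.0)] dr_z -5.94
-> (632.4, -176.6, 14, -0.23) slide [np.float64(0.0), np.float64(-0.0), np.float64(136.0)] dr_z -0.00
A top [632.45, -176.64, -0.23] f0.027
A side [632.32, -176.68, -0.22] f0.022
B top [604.21, -356.2, -0.2] f0.021
B side [604.58, -356.02, -0.19] f0.021
C top [447.71, -382.38, -2.91] f0.023
C side [447.48, -382.15, -2.91] f0.018
L top [479.15, -200.46, -0.01] f0.029
L side [478.84, -200.49, 0.0] f0.025
```

Request:
{"op": "step_arm", "data": {"motion": [{"slide": [20, 11, 0], "dr": [0, 0, -0.4], "jaw": 85}, {"slide": [70, 39, 0], "dr": [0, 0, -1.4], "jaw": 85}, {"slide": [120, 67, 0], "dr": [0, 0, -2.4], "jaw": 85}, {"slide": [170, 95, 5], "dr": [0, 0, -3.4], "jaw": 85}, {"slide": [220, 123, 10], "dr": [0, 0, -4.4], "jaw": 85}, {"slide": [265, 148, 20], "dr": [0, 0, -5.3], "jaw": 85}, {"slide": [295, 164, 40], "dr": [0, 0, -5.85], "jaw": 85}, {"slide": [300.9, 167.7, 53], "dr": [0, 0, -5.94], "jaw": 85}]}}

```text
clock: 13.55
position: [629.1, -179.0, 113.3]
ee_rot: [0.993, -0.117, -0.003, -0.0]
contact_force: [-0.0, -0.1, 0.2]
gripper_width: 84.8
grasp_force: 0.0
```

Request:
{"op": "step_arm", "data": {"motion": [{"slide": [0, 0, 10], "dr": [0, 0, 0], "jaw": 85}, {"slide": [0, 0, 25], "dr": [0, 0, 0], "jaw": 85}, {"slide": [0, 0, 40], "dr": [0, 0, 0], "jaw": 85}, {"slide": [0, 0, 52], "dr": [0, 0, 0], "jaw": 85}, {"slide": [0, 0, 60], "dr": [0, 0, 0], "jaw": 85}, {"slide": [0, 0, 60], "dr": [0, 0, 0], "jaw": 85}, {"slide": [0, 0, 60], "dr": [0, 0, 0], "jaw": 85}, {"slide": [0, 0, 60], "dr": [0, 0, 0], "jaw": 85}]}}

```text
clock: 14.55
position: [631.4, -177.2, 57.5]
ee_rot: [0.993, -0.115, 0.001, -0.0]
contact_force: [-0.6, -0.6, 0.3]
gripper_width: 84.9
grasp_force: 0.0
```

```bash
python3 plan.py '[(632.4,-176.6,14,-.228)]'
```

```text
t14.6 at [ 631.4 -177.2   57.5] yaw -0.230 tilt 0.001 F [-0.6 -0.6  0.3] w 84.9 g 0
-> (632.4, -176.6, 14, -0.228) slide [np.float64(0.8), np.float64(-0.8), np.float64(43.5)] dr_z -0.02
```

Request:
{"op": "step_arm", "data": {"motion": [{"slide": [0.5, -0.5, 15], "dr": [0, 0, 0], "jaw": 85}, {"slide": [0.5, -0.5, 30], "dr": [0, 0, 0], "jaw": 85}, {"slide": [0.5, -0.5, 40], "dr": [0, 0, 0], "jaw": 85}, {"slide": [0.5, -0.5, 43], "dr": [0, 0, 0], "jaw": 85}, {"slide": [0.5, -0.5, 43], "dr": [0, 0, 0], "jaw": 60}, {"slide": [0.5, -0.5, 43], "dr": [0, 0, 0], "jaw": 40}, {"slide": [0.5, -0.5, 43], "dr": [0, 0, 0], "jaw": 40}, {"slide": [0.5, -0.5, 43], "dr": [0, 0, 0], "jaw": 40}]}}

```text
clock: 15.55
position: [632.4, -176.8, 14.7]
ee_rot: [0.993, -0.115, 0.001, 0.0]
contact_force: [0.1, 0.7, 3.6]
gripper_width: 50.6
grasp_force: 64.1
```

```bash
python3 plan.py '[(632.4,-176.6,150,-.228)]';python3 plan.py '[(632.4,-176.6,150,-.228)]'
```

```text
t15.6 at [ 632.4 -176.8   14.7] yaw -0.230 tilt 0.002 F [0.1 0.7 3.6] w 50.6 g 64
-> (632.4, -176.6, 150, -0.228) slide [np.float64(-0.0), np.float64(-0.2), np.float64(-135.3)] dr_z -0.02
t15.6 at [ 632.4 -176.8   14.7] yaw -0.230 tilt 0.002 F [0.1 0.7 3.6] w 50.6 g 64
-> (632.4, -176.6, 150, -0.228) slide [np.float64(-0.0), np.float64(-0.2), np.float64(-135.3)] dr_z -0.02
```

Request:
{"op": "step_arm", "data": {"motion": [{"slide": [0, 0, 0], "dr": [0, 0, 0], "jaw": 40}, {"slide": [0, 0, -10], "dr": [0, 0, 0], "jaw": 40}, {"slide": [0, 0, -30], "dr": [0, 0, 0], "jaw": 40}, {"slide": [0, 0, -60], "dr": [0, 0, 0], "jaw": 40}, {"slide": [0, 0, -80], "dr": [0, 0, 0], "jaw": 40}, {"slide": [0, 0, -90], "dr": [0, 0, 0], "jaw": 40}, {"slide": [0, 0, -90], "dr": [0, 0, 0], "jaw": 40}, {"slide": [0, 0, -90], "dr": [0, 0, 0], "jaw": 40}]}}

```text
clock: 16.55
position: [630.7, -176.5, 102.4]
ee_rot: [0.993, -0.115, -0.001, -0.0]
contact_force: [0.4, 0.0, -3.9]
gripper_width: 51.1
grasp_force: 63.5
```

```bash
python3 plan.py '[(479.9,-44.1,104,-.142)]'
```

```text
t16.6 at [ 630.7 -176.5  102.4] yaw -0.231 tilt 0.003 F [ 0.4  0.  -3.9] w 51.1 g 64
-> (479.9, -44.1, 104, -0.142) slide [np.float64(-177.1), np.float64(-94.4), np.float64(-1.6)] dr_z -0.64
```

Request:
{"op": "step_arm", "data": {"motion": [{"slide": [-12, -6, 0], "dr": [0, 0, -0.05], "jaw": 40}, {"slide": [-40, -21, 0], "dr": [0, 0, -0.15], "jaw": 40}, {"slide": [-80, -42, 0], "dr": [0, 0, -0.3], "jaw": 40}, {"slide": [-120, -64, 0], "dr": [0, 0, -0.45], "jaw": 40}, {"slide": [-152, -81, 5], "dr": [0, 0, -0.55], "jaw": 40}, {"slide": [-172, -91, 15], "dr": [0, 0, -0.63], "jaw": 40}, {"slide": [-178, -94.6, 25], "dr": [0, 0, -0.64], "jaw": 40}, {"slide": [-178, -94.6, 30], "dr": [0, 0, -0.64], "jaw": 40}]}}

```text
clock: 17.55
position: [479.6, -43.8, 73.3]
ee_rot: [0.998, -0.07, -0.0, 0.0]
contact_force: [0.2, -0.4, -2.6]
gripper_width: 50.6
grasp_force: 63.5
```

Request:
{"op": "step_arm", "data": {"motion": [{"slide": [0, 0, 5], "dr": [0, 0, 0], "jaw": 40}, {"slide": [0, 0, 10], "dr": [0, 0, 0], "jaw": 40}, {"slide": [0, 0, 15], "dr": [0, 0, 0], "jaw": 40}, {"slide": [0, 0, 20], "dr": [0, 0, 0], "jaw": 40}, {"slide": [0, 0, 22], "dr": [0, 0, 0], "jaw": 40}, {"slide": [0, 0, 22], "dr": [0, 0, 0], "jaw": 40}, {"slide": [0, 0, 22], "dr": [0, 0, 0], "jaw": 40}, {"slide": [0, 0, 22], "dr": [0, 0, 0], "jaw": 40}]}}

```text
clock: 18.55
position: [480.1, -43.9, 52.0]
ee_rot: [0.998, -0.07, 0.0, -0.0]
contact_force: [-0.3, 0.4, -3.4]
gripper_width: 50.0
grasp_force: 63.5
```

```bash
python3 plan.py '[(479.9,-44.1,34.5,-.142)]'
```

```text
t18.6 at [480.1 -43.9  52. ] yaw -0.141 tilt 0.001 F [-0.3  0.4 -3.4] w 50.0 g 64
-> (479.9, -44.1, 34.5, -0.142) slide [np.float64(-0.2), np.float64(0.2), np.float64(17.5)] dr_z 0.01
```

Aligned within 0.3 mm; lower slowly.

Request:
{"op": "step_arm", "data": {"motion": [{"slide": [0, 0, 4], "dr": [0, 0, 0], "jaw": 40}, {"slide": [0, 0, 8], "dr": [0, 0, 0], "jaw": 40}, {"slide": [0, 0, 11], "dr": [0, 0, 0], "jaw": 40}, {"slide": [0, 0, 13], "dr": [0, 0, 0], "jaw": 40}, {"slide": [0, 0, 15], "dr": [0, 0, 0], "jaw": 40}, {"slide": [0, 0, 16.5], "dr": [0, 0, 0], "jaw": 40}, {"slide": [0, 0, 18], "dr": [0, 0, 0], "jaw": 40}, {"slide": [0, 0, 18], "dr": [0, 0, 0], "jaw": 40}]}}

```text
clock: 19.55
position: [480.0, -43.9, 35.3]
ee_rot: [0.998, -0.07, 0.0, 0.0]
contact_force: [-4.0, 1.6, 9.9]
gripper_width: 50.3
grasp_force: 65.0
```

Request:
{"op": "step_arm", "data": {"motion": [{"slide": [0, 0, 1], "dr": [0, 0, 0], "jaw": 40}, {"slide": [0, 0, 1], "dr": [0, 0, 0], "jaw": 40}, {"slide": [0, 0, 0], "dr": [0, 0, 0], "jaw": 85}, {"slide": [0, 0, 0], "dr": [0, 0, 0], "jaw": 85}, {"slide": [0, 0, -2], "dr": [0, 0, 0], "jaw": 85}, {"slide": [0, 0, -25], "dr": [0, 0, 0], "jaw": 85}, {"slide": [0, 0, -60], "dr": [0, 0, 0], "jaw": 85}, {"slide": [0, 0, -90], "dr": [0, 0, 0], "jaw": 85}]}}

```text
clock: 20.55
position: [480.1, -44.0, 124.8]
ee_rot: [0.998, -0.07, 0.0, 0.0]
contact_force: [-0.3, 0.4, -0.1]
gripper_width: 84.9
grasp_force: 0.0
```

```bash
python3 plan.py '[(604.3,-356.1,80,-.2)]'; python3 look.py B C L; python3 - <<'E'
from fit import *
im=cv2.imread("pics/ls.png"); 
print(fit("side",im,[CAR[0],CAS[0]] and [CAR[0],[(x,y,z+20) for x,y,z in CAS[0]]],(478.8-.4,-45.6,-.142)))
print(w2px("side",(480,-44,40)))
E
```

```text
t20.6 at [480.1 -44.  124.8] yaw -0.141 tilt 0.000 F [-0.3  0.4 -0.1] w 84.9 g 0
-> (604.3, -356.1, 80, -0.2) slide [np.float64(166.8), np.float64(291.6), np.float64(44.8)] dr_z 0.42
B top [604.07, -356.18, -0.21] f0.019
B side [604.44, -356.02, -0.2] f0.021
C top [447.8, -382.32, -2.91] f0.023
C side [447.46, -382.17, -2.91] f0.018
L top [479.15, -200.36, -0.01] f0.026
L side [478.7, -200.54, -0.0] f0.027
(array([ 4.79071645e+02, -4.54132194e+01, -1.40569454e-01]), np.float64(0.016491098172517038))
[259.46490771 217.30654249]
```

Request:
{"op": "step_arm", "data": {"motion": [{"slide": [10, 17, 0], "dr": [0, 0, 0], "jaw": 85}, {"slide": [36, 63, 0], "dr": [0, 0, 0.1], "jaw": 85}, {"slide": [67, 117, 0], "dr": [0, 0, 0.2], "jaw": 85}, {"slide": [98, 171, 0], "dr": [0, 0, 0.3], "jaw": 85}, {"slide": [128, 224, 5], "dr": [0, 0, 0.4], "jaw": 85}, {"slide": [152, 266, 20], "dr": [0, 0, 0.44], "jaw": 85}, {"slide": [164, 287, 38], "dr": [0, 0, 0.44], "jaw": 85}, {"slide": [166.8, 291.6, 50], "dr": [0, 0, 0.44], "jaw": 85}]}}

```text
clock: 21.65
position: [603.2, -357.2, 70.6]
ee_rot: [0.995, -0.102, -0.002, -0.001]
contact_force: [0.1, -0.7, 0.4]
gripper_width: 85.1
grasp_force: 0.0
```

Request:
{"op": "step_arm", "data": {"motion": [{"slide": [0, 0, 6], "dr": [0, 0, 0], "jaw": 85}, {"slide": [0, 0, 12], "dr": [0, 0, 0], "jaw": 85}, {"slide": [0, 0, 18], "dr": [0, 0, 0], "jaw": 85}, {"slide": [0, 0, 20], "dr": [0, 0, 0], "jaw": 85}, {"slide": [0, 0, 20], "dr": [0, 0, 0], "jaw": 85}, {"slide": [0, 0, 20], "dr": [0, 0, 0], "jaw": 85}, {"slide": [0, 0, 20], "dr": [0, 0, 0], "jaw": 85}, {"slide": [0, 0, 20], "dr": [0, 0, 0], "jaw": 85}]}}

```text
clock: 22.65
position: [604.2, -356.2, 54.0]
ee_rot: [0.995, -0.101, 0.0, 0.0]
contact_force: [0.6, -0.7, 0.5]
gripper_width: 84.7
grasp_force: 0.0
```

```bash
python3 plan.py '[(604.2,-356.1,14.5,-.203)]'
```

```text
t22.6 at [ 604.2 -356.2   54. ] yaw -0.203 tilt 0.000 F [ 0.6 -0.7  0.5] w 84.7 g 0
-> (604.2, -356.1, 14.5, -0.203) slide [np.float64(0.0), np.float64(-0.1), np.float64(39.5)] dr_z 0.00
```

Request:
{"op": "step_arm", "data": {"motion": [{"slide": [0, 0, 15], "dr": [0, 0, 0], "jaw": 85}, {"slide": [0, 0, 28], "dr": [0, 0, 0], "jaw": 85}, {"slide": [0, 0, 37], "dr": [0, 0, 0], "jaw": 85}, {"slide": [0, 0, 39.5], "dr": [0, 0, 0], "jaw": 85}, {"slide": [0, 0, 39.5], "dr": [0, 0, 0], "jaw": 60}, {"slide": [0, 0, 39.5], "dr": [0, 0, 0], "jaw": 40}, {"slide": [0, 0, 39.5], "dr": [0, 0, 0], "jaw": 40}, {"slide": [0, 0, 39.5], "dr": [0, 0, 0], "jaw": 40}]}}

```text
clock: 23.65
position: [604.8, -356.4, 15.3]
ee_rot: [0.995, -0.101, 0.001, 0.0]
contact_force: [-0.7, 0.8, 2.8]
gripper_width: 50.4
grasp_force: 64.2
```

Request:
{"op": "step_arm", "data": {"motion": [{"slide": [0, 0, 0], "dr": [0, 0, 0], "jaw": 40}, {"slide": [0, 0, -10], "dr": [0, 0, 0], "jaw": 40}, {"slide": [0, 0, -30], "dr": [0, 0, 0], "jaw": 40}, {"slide": [0, 0, -60], "dr": [0, 0, 0], "jaw": 40}, {"slide": [0, 0, -80], "dr": [0, 0, 0], "jaw": 40}, {"slide": [0, 0, -90], "dr": [0, 0, 0], "jaw": 40}, {"slide": [0, 0, -90], "dr": [0, 0, 0], "jaw": 40}, {"slide": [0, 0, -90], "dr": [0, 0, 0], "jaw": 40}]}}

```text
clock: 24.65
position: [603.4, -355.7, 103.2]
ee_rot: [0.995, -0.101, -0.001, -0.0]
contact_force: [-0.6, 0.4, -1.9]
gripper_width: 50.6
grasp_force: 63.7
```

Request:
{"op": "step_arm", "data": {"motion": [{"slide": [-11, -17, 0], "dr": [0, 0, 0], "jaw": 40}, {"slide": [-40, -60, 0], "dr": [0, 0, -0.1], "jaw": 40}, {"slide": [-74, -112, 0], "dr": [0, 0, -0.2], "jaw": 40}, {"slide": [-108, -164, 0], "dr": [0, 0, -0.3], "jaw": 40}, {"slide": [-141, -215, 0], "dr": [0, 0, -0.4], "jaw": 40}, {"slide": [-168, -256, 0], "dr": [0, 0, -0.44], "jaw": 40}, {"slide": [-181, -276, 5], "dr": [0, 0, -0.44], "jaw": 40}, {"slide": [-184.6, -280.7, 15], "dr": [0, 0, -0.44], "jaw": 40}]}}

```text
clock: 25.65
position: [479.3, -42.8, 89.0]
ee_rot: [0.998, -0.069, 0.0, -0.0]
contact_force: [0.6, -1.7, -1.6]
gripper_width: 50.5
grasp_force: 63.7
```

Request:
{"op": "step_arm", "data": {"motion": [{"slide": [0, 0, 3], "dr": [0, 0, 0], "jaw": 40}, {"slide": [0, 0, 8], "dr": [0, 0, 0], "jaw": 40}, {"slide": [0, 0, 12], "dr": [0, 0, 0], "jaw": 40}, {"slide": [0, 0, 14], "dr": [0, 0, 0], "jaw": 40}, {"slide": [0, 0, 14], "dr": [0, 0, 0], "jaw": 40}, {"slide": [0, 0, 14], "dr": [0, 0, 0], "jaw": 40}, {"slide": [0, 0, 14], "dr": [0, 0, 0], "jaw": 40}, {"slide": [0, 0, 14], "dr": [0, 0, 0], "jaw": 40}]}}

```text
clock: 26.65
position: [479.8, -43.9, 75.4]
ee_rot: [0.998, -0.07, 0.0, -0.0]
contact_force: [0.8, 0.6, -2.2]
gripper_width: 50.7
grasp_force: 63.7
```

```bash
python3 plan.py '[(480,-44,56.5,-.142)]'
```

```text
t26.6 at [479.8 -43.9  75.4] yaw -0.141 tilt 0.000 F [ 0.8  0.6 -2.2] w 50.7 g 64
-> (480, -44, 56.5, -0.142) slide [np.float64(0.2), np.float64(0.0), np.float64(18.9)] dr_z 0.01
```

Request:
{"op": "step_arm", "data": {"motion": [{"slide": [0, 0, 4], "dr": [0, 0, 0], "jaw": 40}, {"slide": [0, 0, 8], "dr": [0, 0, 0], "jaw": 40}, {"slide": [0, 0, 11], "dr": [0, 0, 0], "jaw": 40}, {"slide": [0, 0, 13.5], "dr": [0, 0, 0], "jaw": 40}, {"slide": [0, 0, 16], "dr": [0, 0, 0], "jaw": 40}, {"slide": [0, 0, 18], "dr": [0, 0, 0], "jaw": 40}, {"slide": [0, 0, 19.5], "dr": [0, 0, 0], "jaw": 40}, {"slide": [0, 0, 19.5], "dr": [0, 0, 0], "jaw": 40}]}}

```text
clock: 27.65
position: [479.7, -44.0, 57.8]
ee_rot: [0.998, -0.07, 0.0, 0.0]
contact_force: [-5.7, 1.8, 14.2]
gripper_width: 50.2
grasp_force: 65.6
```

Request:
{"op": "step_arm", "data": {"motion": [{"slide": [0, 0, 1], "dr": [0, 0, 0], "jaw": 40}, {"slide": [0, 0, 1], "dr": [0, 0, 0], "jaw": 40}, {"slide": [0, 0, 0], "dr": [0, 0, 0], "jaw": 85}, {"slide": [0, 0, 0], "dr": [0, 0, 0], "jaw": 85}, {"slide": [0, 0, -2], "dr": [0, 0, 0], "jaw": 85}, {"slide": [0, 0, -25], "dr": [0, 0, 0], "jaw": 85}, {"slide": [0, 0, -60], "dr": [0, 0, 0], "jaw": 85}, {"slide": [0, 0, -80], "dr": [0, 0, 0], "jaw": 85}]}}

```text
clock: 28.65
position: [480.4, -43.9, 137.3]
ee_rot: [0.998, -0.07, 0.001, -0.0]
contact_force: [-0.6, 0.3, -0.5]
gripper_width: 84.7
grasp_force: 0.0
```

```bash
python3 plan.py '[(447.6,-382.2,60,-2.91)]'; python3 look.py C L; python3 - <<'E'
from fit import *
im=cv2.imread("pics/ls.png"); 
print(fit("side",im,[CAR[0]]+[[(x,y,z+h) for x,y,z in CAS[0]] for h in(20,42)],(478.8-.4,-45.6,-.142)))
E
```

```text
t28.6 at [480.4 -43.9 137.3] yaw -0.141 tilt 0.002 F [-0.6  0.3 -0.5] w 84.7 g 0
-> (447.6, -382.2, 60, -2.91) slide [np.float64(15.0), np.float64(339.5), np.float64(77.3)] dr_z 19.83
C top [447.71, -382.32, -2.91] f0.023
C side [447.48, -382.12, -2.91] f0.018
L top [478.73, -200.54, -0.0] f0.027
L side [478.92, -200.53, 0.01] f0.025
(array([ 4.78872720e+02, -4.55260552e+01, -1.45697357e-01]), np.float64(0.07700190052461486))
```

Request:
{"op": "step_arm", "data": {"motion": [{"slide": [1, 20, 0], "dr": [0, 0, 0.8], "jaw": 85}, {"slide": [3, 70, 0], "dr": [0, 0, 2.0], "jaw": 85}, {"slide": [6, 125, 0], "dr": [0, 0, 3.2], "jaw": 85}, {"slide": [8, 180, 0], "dr": [0, 0, 4.5], "jaw": 85}, {"slide": [11, 235, 0], "dr": [0, 0, 5.8], "jaw": 85}, {"slide": [13, 285, 10], "dr": [0, 0, 7.1], "jaw": 85}, {"slide": [15, 325, 30], "dr": [0, 0, 8.4], "jaw": 85}, {"slide": [15.4, 339.5, 45], "dr": [0, 0, 9.6], "jaw": 85}]}}

```text
clock: 29.75
position: [445.8, -384.0, 88.1]
ee_rot: [0.735, -0.678, -0.002, 0.0]
contact_force: [-0.1, 0.9, -1.3]
gripper_width: 85.0
grasp_force: 0.0
```

Request:
{"op": "step_arm", "data": {"motion": [{"slide": [0, 0, 0], "dr": [0, 0, 1.2], "jaw": 85}, {"slide": [0, 0, 0], "dr": [0, 0, 2.5], "jaw": 85}, {"slide": [0, 0, 5], "dr": [0, 0, 3.8], "jaw": 85}, {"slide": [0, 0, 10], "dr": [0, 0, 5.1], "jaw": 85}, {"slide": [0, 0, 15], "dr": [0, 0, 6.4], "jaw": 85}, {"slide": [0, 0, 20], "dr": [0, 0, 7.7], "jaw": 85}, {"slide": [0, 0, 25], "dr": [0, 0, 8.9], "jaw": 85}, {"slide": [0, 0, 30], "dr": [0, 0, 9.8], "jaw": 85}]}}

```text
clock: 30.75
position: [446.5, -381.9, 59.0]
ee_rot: [-0.143, 0.99, 0.001, -0.001]
contact_force: [0.1, 0.2, 0.4]
gripper_width: 85.5
grasp_force: 0.0
```

```bash
python3 plan.py '[(447.6,-382.2,55,-2.91)]'
```

```text
t30.8 at [ 446.5 -381.9   59. ] yaw -2.854 tilt 0.003 F [0.1 0.2 0.4] w 85.5 g 0
-> (447.6, -382.2, 55, -2.91) slide [np.float64(-1.0), np.float64(-0.6), np.float64(4.0)] dr_z 0.40
```

Request:
{"op": "step_arm", "data": {"motion": [{"slide": [-0.5, -0.3, 3], "dr": [0, 0, 0.42], "jaw": 85}, {"slide": [-0.5, -0.3, 5], "dr": [0, 0, 0.42], "jaw": 85}, {"slide": [-0.5, -0.3, 5], "dr": [0, 0, 0.42], "jaw": 85}, {"slide": [-0.5, -0.3, 5], "dr": [0, 0, 0.42], "jaw": 85}, {"slide": [-0.5, -0.3, 5], "dr": [0, 0, 0.42], "jaw": 85}, {"slide": [-0.5, -0.3, 5], "dr": [0, 0, 0.42], "jaw": 85}, {"slide": [-0.5, -0.3, 5], "dr": [0, 0, 0.42], "jaw": 85}, {"slide": [-0.5, -0.3, 5], "dr": [0, 0, 0.42], "jaw": 85}]}}

```text
clock: 31.75
position: [447.8, -382.5, 55.9]
ee_rot: [-0.116, 0.993, -0.0, 0.0]
contact_force: [-0.0, -0.8, -0.6]
gripper_width: 85.0
grasp_force: 0.0
```

```bash
python3 plan.py '[(447.6,-382.2,14.5,-2.91)]'
```

```text
t31.8 at [ 447.8 -382.5   55.9] yaw -2.908 tilt 0.000 F [-0.  -0.8 -0.6] w 85.0 g 0
-> (447.6, -382.2, 14.5, -2.91) slide [np.float64(0.2), np.float64(0.3), np.float64(41.4)] dr_z 0.01
```

Request:
{"op": "step_arm", "data": {"motion": [{"slide": [0.1, 0.1, 15], "dr": [0, 0, 0], "jaw": 85}, {"slide": [0.1, 0.1, 29], "dr": [0, 0, 0], "jaw": 85}, {"slide": [0.1, 0.1, 38], "dr": [0, 0, 0], "jaw": 85}, {"slide": [0.1, 0.1, 41], "dr": [0, 0, 0], "jaw": 85}, {"slide": [0.1, 0.1, 41], "dr": [0, 0, 0], "jaw": 60}, {"slide": [0.1, 0.1, 41], "dr": [0, 0, 0], "jaw": 40}, {"slide": [0.1, 0.1, 41], "dr": [0, 0, 0], "jaw": 40}, {"slide": [0.1, 0.1, 41], "dr": [0, 0, 0], "jaw": 40}]}}

```text
clock: 32.75
position: [448.4, -382.7, 15.6]
ee_rot: [-0.116, 0.993, -0.001, 0.001]
contact_force: [0.4, 0.4, 1.9]
gripper_width: 50.6
grasp_force: 64.0
```

Request:
{"op": "step_arm", "data": {"motion": [{"slide": [0, 0, 0], "dr": [0, 0, 0], "jaw": 40}, {"slide": [0, 0, -10], "dr": [0, 0, 0], "jaw": 40}, {"slide": [0, 0, -35], "dr": [0, 0, 0], "jaw": 40}, {"slide": [0, 0, -65], "dr": [0, 0, 0], "jaw": 40}, {"slide": [0, 0, -95], "dr": [0, 0, 0], "jaw": 40}, {"slide": [0, 0, -110], "dr": [0, 0, 0], "jaw": 40}, {"slide": [0, 0, -115], "dr": [0, 0, 0], "jaw": 40}, {"slide": [0, 0, -115], "dr": [0, 0, 0], "jaw": 40}]}}

```text
clock: 33.75
position: [447.2, -382.0, 128.9]
ee_rot: [-0.116, 0.993, 0.001, -0.001]
contact_force: [-0.3, -0.3, -3.1]
gripper_width: 50.3
grasp_force: 63.5
```

Request:
{"op": "step_arm", "data": {"motion": [{"slide": [-6, 19, 0], "dr": [0, 0, -0.8], "jaw": 40}, {"slide": [-22, 65, 0], "dr": [0, 0, -2.1], "jaw": 40}, {"slide": [-39, 115, 0], "dr": [0, 0, -3.4], "jaw": 40}, {"slide": [-57, 167, 0], "dr": [0, 0, -4.7], "jaw": 40}, {"slide": [-74, 219, 0], "dr": [0, 0, -6.0], "jaw": 40}, {"slide": [-91, 269, 0], "dr": [0, 0, -7.3], "jaw": 40}, {"slide": [-104, 307, 0], "dr": [0, 0, -8.6], "jaw": 40}, {"slide": [-109.3, 321.8, 0], "dr": [0, 0, -9.7], "jaw": 40}]}}

```text
clock: 34.75
position: [479.1, -42.1, 128.7]
ee_rot: [0.716, -0.698, -0.001, 0.001]
contact_force: [-0.1, -0.6, -2.5]
gripper_width: 50.4
grasp_force: 63.4
```

Request:
{"op": "step_arm", "data": {"motion": [{"slide": [0, 0, 0], "dr": [0, 0, -1.3], "jaw": 40}, {"slide": [0, 0, 0], "dr": [0, 0, -2.6], "jaw": 40}, {"slide": [0, 0, 0], "dr": [0, 0, -3.9], "jaw": 40}, {"slide": [0, 0, 0], "dr": [0, 0, -5.2], "jaw": 40}, {"slide": [0, 0, 0], "dr": [0, 0, -6.5], "jaw": 40}, {"slide": [0, 0, 0], "dr": [0, 0, -7.8], "jaw": 40}, {"slide": [0, 0, 0], "dr": [0, 0, -9.1], "jaw": 40}, {"slide": [0, 0, 0], "dr": [0, 0, -10.1], "jaw": 40}]}}

```text
clock: 35.75
position: [478.8, -44.2, 128.5]
ee_rot: [0.998, -0.07, -0.001, 0.0]
contact_force: [-0.3, 0.1, -1.5]
gripper_width: 50.6
grasp_force: 63.4
```

Request:
{"op": "step_arm", "data": {"motion": [{"slide": [0, 0, 5], "dr": [0, 0, 0], "jaw": 40}, {"slide": [0, 0, 15], "dr": [0, 0, 0], "jaw": 40}, {"slide": [0, 0, 22], "dr": [0, 0, 0], "jaw": 40}, {"slide": [0, 0, 25], "dr": [0, 0, 0], "jaw": 40}, {"slide": [0, 0, 25], "dr": [0, 0, 0], "jaw": 40}, {"slide": [0, 0, 25], "dr": [0, 0, 0], "jaw": 40}, {"slide": [0, 0, 25], "dr": [0, 0, 0], "jaw": 40}, {"slide": [0, 0, 25], "dr": [0, 0, 0], "jaw": 40}]}}

```text
clock: 36.75
position: [479.8, -44.0, 105.0]
ee_rot: [0.997, -0.072, 0.0, -0.0]
contact_force: [-0.2, -0.2, -1.7]
gripper_width: 50.5
grasp_force: 63.4
```

```bash
python3 plan.py '[(480,-44,79,-.142)]'
```

```text
t36.8 at [479.8 -44.  105. ] yaw -0.144 tilt 0.001 F [-0.2 -0.2 -1.7] w 50.5 g 63
-> (480, -44, 79, -0.142) slide [np.float64(0.2), np.float64(-0.0), np.float64(26.0)] dr_z -0.01
```

Request:
{"op": "step_arm", "data": {"motion": [{"slide": [0, 0, 5], "dr": [0, 0, 0], "jaw": 40}, {"slide": [0, 0, 10], "dr": [0, 0, 0], "jaw": 40}, {"slide": [0, 0, 14], "dr": [0, 0, 0], "jaw": 40}, {"slide": [0, 0, 17.5], "dr": [0, 0, 0], "jaw": 40}, {"slide": [0, 0, 20.5], "dr": [0, 0, 0], "jaw": 40}, {"slide": [0, 0, 23], "dr": [0, 0, 0], "jaw": 40}, {"slide": [0, 0, 25], "dr": [0, 0, 0], "jaw": 40}, {"slide": [0, 0, 25.5], "dr": [0, 0, 0], "jaw": 40}]}}

```text
clock: 37.75
position: [479.2, -44.1, 80.3]
ee_rot: [0.997, -0.072, -0.001, 0.0]
contact_force: [-5.7, 1.1, 9.9]
gripper_width: 50.5
grasp_force: 64.6
```

Request:
{"op": "step_arm", "data": {"motion": [{"slide": [0, 0, 1], "dr": [0, 0, 0], "jaw": 40}, {"slide": [0, 0, 1.5], "dr": [0, 0, 0], "jaw": 40}, {"slide": [0, 0, 1], "dr": [0, 0, 0], "jaw": 85}, {"slide": [0, 0, 0], "dr": [0, 0, 0], "jaw": 85}, {"slide": [0, 0, -2], "dr": [0, 0, 0], "jaw": 85}, {"slide": [0, 0, -25], "dr": [0, 0, 0], "jaw": 85}, {"slide": [0, 0, -60], "dr": [0, 0, 0], "jaw": 85}, {"slide": [0, 0, -80], "dr": [0, 0, 0], "jaw": 85}]}}

```text
clock: 38.75
position: [480.5, -44.0, 160.9]
ee_rot: [0.997, -0.072, 0.001, -0.0]
contact_force: [-0.2, 0.7, -0.6]
gripper_width: 85.2
grasp_force: 0.0
```

```bash
python3 look.py L; python3 plan.py '[(478.9,-200.5,80,0)]'
```

```text
L top [478.72, -200.56, -0.01] f0.030
L side [478.89, -200.44, -0.0] f0.027
t38.9 at [481.4 -43.8 161.6] yaw -0.143 tilt 0.006 F [ 0.8 -0.3 -0. ] w 85.1 g 0
-> (478.9, -200.5, 80, 0) slide [np.float64(19.9), np.float64(155.4), np.float64(81.6)] dr_z -1.03
```

Request:
{"op": "step_arm", "data": {"motion": [{"slide": [2, 12, 0], "dr": [0, 0, 0], "jaw": 50}, {"slide": [5, 40, 0], "dr": [0, 0, -0.3], "jaw": 50}, {"slide": [10, 75, 10], "dr": [0, 0, -0.5], "jaw": 50}, {"slide": [15, 110, 40], "dr": [0, 0, -0.8], "jaw": 50}, {"slide": [19, 140, 65], "dr": [0, 0, -0.99], "jaw": 50}, {"slide": [21.3, 155.1, 85], "dr": [0, 0, -0.99], "jaw": 50}, {"slide": [21.3, 155.1, 90], "dr": [0, 0, -0.99], "jaw": 50}, {"slide": [21.3, 155.1, 90], "dr": [0, 0, -0.99], "jaw": 50}]}}

```text
clock: 39.85
position: [478.0, -200.6, 68.6]
ee_rot: [1.0, -0.003, -0.001, -0.0]
contact_force: [0.4, 0.4, 0.8]
gripper_width: 50.2
grasp_force: 0.0
```

```bash
python3 plan.py '[(478.9,-200.5,22,-.003)]'; python3 look.py L; python3 - <<'E'
from fit import *
im=cv2.imread("pics/ls.png")
print(fit("side",im,[CAR[0]]+[[(x,y,z+h) for x,y,z in CAS[0]] for h in(20,42,64)],(478.4,-45.6,-.142)))
cv2.imwrite("pics/s6.png",cv2.convertScaleAbs(cv2.resize(im[150:280,190:330],None,fx=4.5,fy=4.5,interpolation=cv2.INTER_CUBIC),alpha=1.5))
E
```

```text
t39.9 at [ 478.  -200.6   68.6] yaw -0.006 tilt 0.002 F [0.4 0.4 0.8] w 50.2 g 0
-> (478.9, -200.5, 22, -0.003) slide [np.float64(0.9), np.float64(-0.1), np.float64(46.6)] dr_z -0.02
L top [481.51, -219.77, -0.55] f0.344
L side [479.08, -200.39, -0.0] f0.106
(array([ 4.81173863e+02, -4.53275053e+01, -1.39639345e-01]), np.float64(0.2807340408239092))
```

View pics/s6.png

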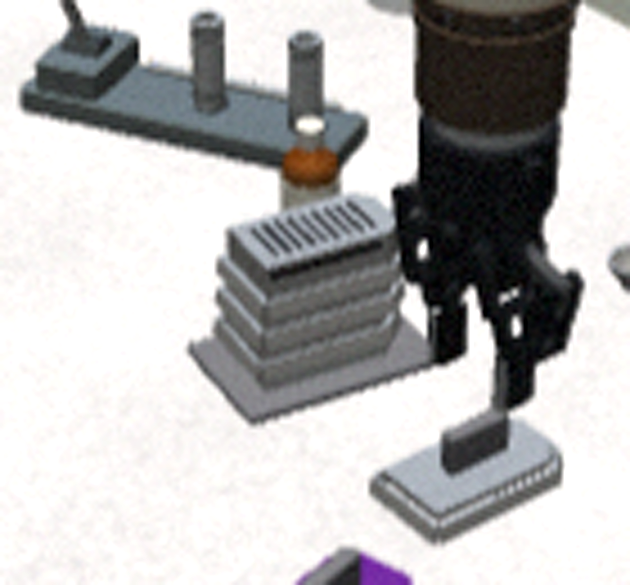

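Request:
{"op": "step_arm", "data": {"motion": [{"slide": [0.5, 0, 15], "dr": [0, 0, 0], "jaw": 50}, {"slide": [0.5, 0, 30], "dr": [0, 0, 0], "jaw": 50}, {"slide": [0.5, 0, 41], "dr": [0, 0, 0], "jaw": 50}, {"slide": [0.5, 0, 45.5], "dr": [0, 0, 0], "jaw": 50}, {"slide": [0.5, 0, 45.5], "dr": [0, 0, 0], "jaw": 30}, {"slide": [0.5, 0, 45.5], "dr": [0, 0, 0], "jaw": 5}, {"slide": [0.5, 0, 45.5], "dr": [0, 0, 0], "jaw": 3}, {"slide": [0.5, 0, 45.5], "dr": [0, 0, 0], "jaw": 3}]}}

```text
clock: 40.95
position: [479.5, -200.7, 24.3]
ee_rot: [1.0, -0.003, 0.001, 0.0]
contact_force: [-0.2, -0.4, 1.0]
gripper_width: 10.5
grasp_force: 59.9
```

Request:
{"op": "step_arm", "data": {"motion": [{"slide": [0, 0, 0], "dr": [0, 0, 0], "jaw": 3}, {"slide": [0, 0, -10], "dr": [0, 0, 0], "jaw": 3}, {"slide": [0, 0, -35], "dr": [0, 0, 0], "jaw": 3}, {"slide": [0, 0, -65], "dr": [0, 0, 0], "jaw": 3}, {"slide": [0, 0, -95], "dr": [0, 0, 0], "jaw": 3}, {"slide": [0, 0, -120], "dr": [0, 0, 0], "jaw": 3}, {"slide": [0, 0, -125], "dr": [0, 0, 0], "jaw": 3}, {"slide": [0, 0, -125], "dr": [0, 0, 0], "jaw": 3}]}}

```text
clock: 41.95
position: [478.4, -200.4, 148.3]
ee_rot: [1.0, -0.003, -0.0, -0.0]
contact_force: [-0.5, -0.4, -3.4]
gripper_width: 10.9
grasp_force: 59.6
```

```bash
python3 plan.py '[(480,-44,130,-.142),(480,-44,108,-.142)]'
```

```text
t42.0 at [ 478.4 -200.4  148.3] yaw -0.006 tilt 0.001 F [-0.5 -0.4 -3.4] w 10.9 g 60
-> (480, -44, 130, -0.142) slide [np.float64(0.7), np.float64(-156.4), np.float64(18.3)] dr_z 0.97
-> (480, -44, 108, -0.142) slide [np.float64(0.0), np.float64(-0.0), np.float64(22.0)] dr_z -0.00
```

Request:
{"op": "step_arm", "data": {"motion": [{"slide": [0, -12, 0], "dr": [0, 0, 0.1], "jaw": 3}, {"slide": [0, -40, 0], "dr": [0, 0, 0.3], "jaw": 3}, {"slide": [0, -80, 0], "dr": [0, 0, 0.5], "jaw": 3}, {"slide": [0, -120, 0], "dr": [0, 0, 0.8], "jaw": 3}, {"slide": [0.2, -145, 0], "dr": [0, 0, 0.97], "jaw": 3}, {"slide": [0.2, -156.3, 8], "dr": [0, 0, 0.97], "jaw": 3}, {"slide": [0.2, -156.3, 18], "dr": [0, 0, 0.97], "jaw": 3}, {"slide": [0.2, -156.3, 18], "dr": [0, 0, 0.97], "jaw": 3}]}}

```text
clock: 42.95
position: [478.8, -45.1, 129.1]
ee_rot: [0.997, -0.071, -0.002, 0.001]
contact_force: [-0.2, -0.6, -1.9]
gripper_width: 10.6
grasp_force: 59.5
```

```bash
python3 plan.py '[(480,-44,109.5,-.142)]'
```

```text
t43.0 at [478.8 -45.1 129.1] yaw -0.142 tilt 0.004 F [-0.2 -0.6 -1.9] w 10.6 g 60
-> (480, -44, 109.5, -0.142) slide [np.float64(1.0), np.float64(-1.3), np.float64(19.6)] dr_z 0.00
```

Request:
{"op": "step_arm", "data": {"motion": [{"slide": [0.5, -0.5, 0], "dr": [0, 0, 0], "jaw": 3}, {"slide": [0.5, -0.5, 1], "dr": [0, 0, 0], "jaw": 3}, {"slide": [0.5, -0.5, 2], "dr": [0, 0, 0], "jaw": 3}, {"slide": [0.5, -0.5, 3], "dr": [0, 0, 0], "jaw": 3}, {"slide": [0.5, -0.5, 3], "dr": [0, 0, 0], "jaw": 3}, {"slide": [0.5, -0.5, 3], "dr": [0, 0, 0], "jaw": 3}, {"slide": [0.5, -0.5, 3], "dr": [0, 0, 0], "jaw": 3}, {"slide": [0.5, -0.5, 3], "dr": [0, 0, 0], "jaw": 3}]}}

```text
clock: 43.95
position: [480.7, -43.8, 127.8]
ee_rot: [0.998, -0.07, 0.0, -0.0]
contact_force: [0.1, -0.3, -0.9]
gripper_width: 10.5
grasp_force: 59.5
```

```bash
python3 plan.py '[(480,-44,109.5,-.142)]'
```

```text
t44.0 at [480.7 -43.8 127.8] yaw -0.141 tilt 0.000 F [ 0.1 -0.3 -0.9] w 10.5 g 60
-> (480, -44, 109.5, -0.142) slide [np.float64(-0.7), np.float64(0.3), np.float64(18.3)] dr_z 0.01
```

Request:
{"op": "step_arm", "data": {"motion": [{"slide": [-0.4, 0.2, 4], "dr": [0, 0, 0], "jaw": 3}, {"slide": [-0.4, 0.2, 8], "dr": [0, 0, 0], "jaw": 3}, {"slide": [-0.4, 0.2, 11], "dr": [0, 0, 0], "jaw": 3}, {"slide": [-0.4, 0.2, 13.5], "dr": [0, 0, 0], "jaw": 3}, {"slide": [-0.4, 0.2, 15.5], "dr": [0, 0, 0], "jaw": 3}, {"slide": [-0.4, 0.2, 17.5], "dr": [0, 0, 0], "jaw": 3}, {"slide": [-0.4, 0.2, 18.5], "dr": [0, 0, 0], "jaw": 3}, {"slide": [-0.4, 0.2, 18.5], "dr": [0, 0, 0], "jaw": 3}]}}

```text
clock: 44.95
position: [480.3, -44.0, 110.9]
ee_rot: [0.998, -0.07, 0.0, 0.0]
contact_force: [-5.1, 1.4, 9.5]
gripper_width: 10.7
grasp_force: 61.1
```

Request:
{"op": "step_arm", "data": {"motion": [{"slide": [0, 0, 1], "dr": [0, 0, 0], "jaw": 3}, {"slide": [0, 0, 1], "dr": [0, 0, 0], "jaw": 3}, {"slide": [0, 0, 0], "dr": [0, 0, 0], "jaw": 50}, {"slide": [0, 0, 0], "dr": [0, 0, 0], "jaw": 50}, {"slide": [0, 0, -2], "dr": [0, 0, 0], "jaw": 50}, {"slide": [0, 0, -25], "dr": [0, 0, 0], "jaw": 50}, {"slide": [0, 0, -60], "dr": [0, 0, 0], "jaw": 50}, {"slide": [0, 0, -90], "dr": [0, 0, 0], "jaw": 50}]}}

```text
clock: 45.95
position: [480.4, -44.1, 200.3]
ee_rot: [0.998, -0.07, 0.0, 0.0]
contact_force: [0.4, 0.5, -0.0]
gripper_width: 50.1
grasp_force: 0.0
```

Request:
{"op": "step_arm", "data": {"motion": [{"slide": [-5, 10, 0], "dr": [0, 0, 0], "jaw": 5}, {"slide": [-10, 50, 0], "dr": [0, 0, 0], "jaw": 5}, {"slide": [-10, 100, 0], "dr": [0, 0, 0], "jaw": 5}, {"slide": [-10, 150, 0], "dr": [0, 0, 0], "jaw": 5}, {"slide": [-10, 190, 0], "dr": [0, 0, 0], "jaw": 5}, {"slide": [-10, 200, 0], "dr": [0, 0, 0], "jaw": 5}, {"slide": [-10, 200, 0], "dr": [0, 0, 0], "jaw": 5}, {"slide": [-10, 200, 0], "dr": [0, 0, 0], "jaw": 5}]}}

```text
clock: 46.95
position: [442.2, -239.8, 199.0]
ee_rot: [0.998, -0.07, -0.0, -0.0]
contact_force: [0.7, 0.3, 0.2]
gripper_width: 5.0
grasp_force: 0.0
```

```bash
python3 - <<'E'
from fit import *
im=optics.get_image("side")
o=[[(x,y,z+h) for x,y,z in CAS[0]] for h in(20,42,64)]+[[(x,y,z+86) for x,y,z in p] for p in LID]
print(fit("side",im,[CAR[0]]+o,(478.4,-45.6,-.142)))
cv2.imwrite("pics/s7.png",cv2.convertScaleAbs(cv2.resize(im[120:260,180:310],None,fx=4.2,fy=4.2,interpolation=cv2.INTER_CUBIC),alpha=1.5))
c,s=np.cos(.509),np.sin(.509)
for th in(-.5,.5):
    l=(80*np.sin(th),85); print(th,585.7+c*l[0]-s*l[1],245.8+s*l[0]+c*l[1],44+80*np.cos(th))
E
python3 plan.py '[(480,-44,200,0)]'
```

```text
(array([ 4.79153458e+02, -4.52825942e+01, -1.40955477e-01]), np.float64(0.13647511699614412))
-0.5 510.78715075051394 301.33465259228444 114.20660495122982
0.5 577.7711253160264 338.7148296423547 114.20660495122982
t47.0 at [ 442.3 -239.7  199.2] yaw -0.140 tilt 0.000 F [-0.2  0.2  0.7] w 4.9 g 0
-> (480, -44, 200, 0) slide [np.float64(10.1), np.float64(-199.0), np.float64(-0.8)] dr_z -1.00
```

View pics/s7.png

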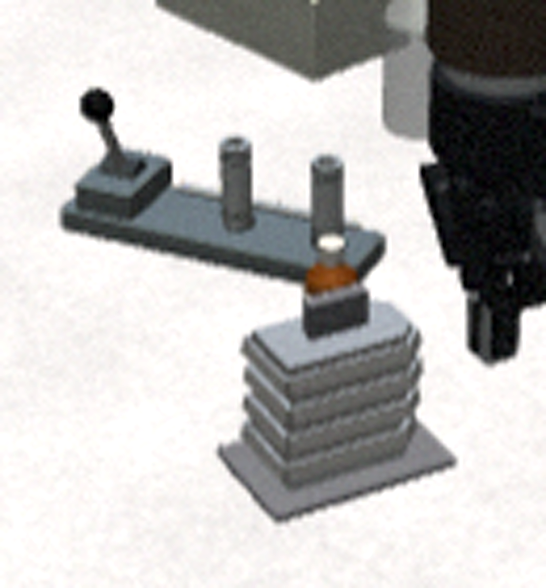

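Request:
{"op": "step_arm", "data": {"motion": [{"slide": [-2, -20, 0], "dr": [0, 0, 0], "jaw": 2}, {"slide": [-7, -65, 0], "dr": [0, 0, 0], "jaw": 2}, {"slide": [-12, -115, 0], "dr": [0, 0, 0], "jaw": 2}, {"slide": [-17, -165, 0], "dr": [0, 0, 0], "jaw": 2}, {"slide": [-22, -215, 0], "dr": [0, 0, 0], "jaw": 2}, {"slide": [-27, -265, 0], "dr": [0, 0, 0], "jaw": 2}, {"slide": [-31, -310, 0], "dr": [0, 0, 0], "jaw": 2}, {"slide": [-35, -350, 0], "dr": [0, 0, 0], "jaw": 2}]}}

```text
clock: 48.0
position: [456.2, 113.5, 199.6]
ee_rot: [0.998, -0.069, 0.0, -0.0]
contact_force: [0.0, -0.2, -0.9]
gripper_width: 1.9
grasp_force: 0.0
```

Request:
{"op": "step_arm", "data": {"motion": [{"slide": [-4, -35, 0], "dr": [0, 0, -0.8], "jaw": 2}, {"slide": [-7, -70, 0], "dr": [0, 0, -1.6], "jaw": 2}, {"slide": [-10, -105, 0], "dr": [0, 0, -2.4], "jaw": 2}, {"slide": [-13, -135, 0], "dr": [0, 0, -3.2], "jaw": 2}, {"slide": [-16, -155, 0], "dr": [0, 0, -4.0], "jaw": 2}, {"slide": [-16.3, -162, 0], "dr": [0, 0, -4.65], "jaw": 2}, {"slide": [-16.3, -162, 0], "dr": [0, 0, -4.65], "jaw": 2}, {"slide": [-16.3, -162, 0], "dr": [0, 0, -4.65], "jaw": 2}]}}

```text
clock: 49.0
position: [462.9, 273.6, 199.3]
ee_rot: [0.968, 0.251, -0.0, -0.0]
contact_force: [-0.4, -0.8, -0.0]
gripper_width: 2.0
grasp_force: 0.0
```

```bash
python3 plan.py '[(462.8,274.5,105,.509)]'
```

```text
t49.0 at [462.9 273.6 199.3] yaw 0.508 tilt 0.000 F [-0.4 -0.8 -0. ] w 2.0 g 0
-> (462.8, 274.5, 105, 0.509) slide [np.float64(0.3), np.float64(-0.8), np.float64(94.3)] dr_z -0.01
```

Request:
{"op": "step_arm", "data": {"motion": [{"slide": [0, -0.8, 20], "dr": [0, 0, 0], "jaw": 2}, {"slide": [0, -0.8, 50], "dr": [0, 0, 0], "jaw": 2}, {"slide": [0, -0.8, 80], "dr": [0, 0, 0], "jaw": 2}, {"slide": [0, -0.8, 94], "dr": [0, 0, 0], "jaw": 2}, {"slide": [0, -0.8, 94], "dr": [0, 0, 0], "jaw": 2}, {"slide": [5, -0.8, 94], "dr": [0, 0, 0], "jaw": 2}, {"slide": [12, -0.8, 94], "dr": [0, 0, 0], "jaw": 2}, {"slide": [20, -0.8, 94], "dr": [0, 0, 0], "jaw": 2}]}}

```text
clock: 50.0
position: [481.4, 284.6, 106.1]
ee_rot: [0.968, 0.251, 0.001, -0.0]
contact_force: [0.7, 0.6, 0.0]
gripper_width: 2.1
grasp_force: 0.0
```

Request:
{"op": "step_arm", "data": {"motion": [{"slide": [10, 0, 0], "dr": [0, 0, 0], "jaw": 2}, {"slide": [20, 0, 0], "dr": [0, 0, 0], "jaw": 2}, {"slide": [30, 0, 0], "dr": [0, 0, 0], "jaw": 2}, {"slide": [40, 0, 0], "dr": [0, 0, 0], "jaw": 2}, {"slide": [50, 0, 0], "dr": [0, 0, 0], "jaw": 2}, {"slide": [60, 0, 0], "dr": [0, 0, 0], "jaw": 2}, {"slide": [68, 0, 0], "dr": [0, 0, 0], "jaw": 2}, {"slide": [76, 0, 0], "dr": [0, 0, 0], "jaw": 2}]}}

```text
clock: 51.0
position: [547.0, 320.9, 104.8]
ee_rot: [0.968, 0.251, -0.001, 0.0]
contact_force: [-1.0, 0.4, -0.7]
gripper_width: 2.0
grasp_force: 0.5
```

Request:
{"op": "step_arm", "data": {"motion": [{"slide": [2, 0, 0], "dr": [0, 0, 0], "jaw": 2}, {"slide": [4, 0, 0], "dr": [0, 0, 0], "jaw": 2}, {"slide": [5, 0, 0], "dr": [0, 0, 0], "jaw": 2}, {"slide": [6, 0, 0], "dr": [0, 0, 0], "jaw": 2}, {"slide": [7, 0, 0], "dr": [0, 0, 0], "jaw": 2}, {"slide": [8, 0, 0], "dr": [0, 0, 0], "jaw": 2}, {"slide": [9, 0, 0], "dr": [0, 0, 0], "jaw": 2}, {"slide": [9, 0, 0], "dr": [0, 0, 0], "jaw": 2}]}}

```text
clock: 52.0
position: [554.9, 325.4, 105.4]
ee_rot: [0.968, 0.251, 0.0, -0.0]
contact_force: [-0.3, -0.3, -0.2]
gripper_width: 2.0
grasp_force: 0.4
```

Request:
{"op": "step_arm", "data": {"motion": [{"slide": [0.5, 0, 0], "dr": [0, 0, 0], "jaw": 2}, {"slide": [1, 0, 0], "dr": [0, 0, 0], "jaw": 2}, {"slide": [1.5, 0, 0], "dr": [0, 0, 0], "jaw": 2}, {"slide": [2, 0, 0], "dr": [0, 0, 0], "jaw": 2}, {"slide": [2.5, 0, 0], "dr": [0, 0, 0], "jaw": 2}, {"slide": [3, 0, 0], "dr": [0, 0, 0], "jaw": 2}, {"slide": [3.5, 0, 0], "dr": [0, 0, 0], "jaw": 2}, {"slide": [3.5, 0, 0], "dr": [0, 0, 0], "jaw": 2}]}}

```text
clock: 53.0
position: [556.9, 326.4, 105.1]
ee_rot: [0.968, 0.251, -0.001, 0.0]
contact_force: [-4.9, -1.9, 1.7]
gripper_width: 2.0
grasp_force: 2.5
```

```bash
python3 plan.py '[(559,327.8,105,.509)]'; python3 - <<'E'
from h import *
im=optics.get_image("side")
cv2.imwrite("pics/s8.png",cv2.convertScaleAbs(cv2.resize(im[100:240,150:300],None,fx=4.2,fy=4.2,interpolation=cv2.INTER_CUBIC),alpha=1.5))
print((w2px("side",(577.8-1.5,338.7-1.5,114))-[150,100])*4.2,(w2px("side",(510.8-1.5,301.3-1.5,114))-[150,100])*4.2)
E
```

```text
t53.0 at [556.9 326.4 105.1] yaw 0.508 tilt 0.003 F [-4.9 -1.9  1.7] w 2.0 g 3
-> (559, 327.8, 105, 0.509) slide [np.float64(2.5), np.float64(-0.2), np.float64(0.1)] dr_z -0.01
[268.18432402 154.23634018] [219.26543914 194.03265317]
```

View pics/s8.png

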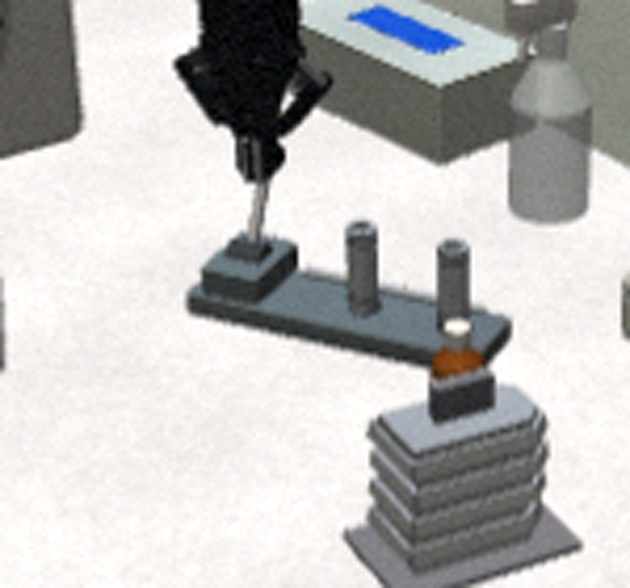

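Request:
{"op": "step_arm", "data": {"motion": [{"slide": [-10, 0, 0], "dr": [0, 0, 0], "jaw": 2}, {"slide": [-35, 0, 0], "dr": [0, 0, 0], "jaw": 2}, {"slide": [-60, 0, -10], "dr": [0, 0, 0], "jaw": 2}, {"slide": [-80, 0, -40], "dr": [0, 0, 0], "jaw": 2}, {"slide": [-100, 0, -70], "dr": [0, 0, 0], "jaw": 2}, {"slide": [-120, 0, -90], "dr": [0, 0, 0], "jaw": 2}, {"slide": [-130, 0, -100], "dr": [0, 0, 0], "jaw": 2}, {"slide": [-130, 0, -100], "dr": [0, 0, 0], "jaw": 2}]}}

```text
clock: 54.05
position: [444.5, 264.1, 206.3]
ee_rot: [0.968, 0.252, 0.001, -0.001]
contact_force: [0.1, 0.4, -0.2]
gripper_width: 2.2
grasp_force: 0.0
```

```bash
python3 - <<'E'
from h import *
im=optics.get_image("side")
cv2.imwrite("pics/s9.png",cv2.convertScaleAbs(cv2.resize(im[120:260,170:310],None,fx=4.2,fy=4.2,interpolation=cv2.INTER_CUBIC),alpha=1.5))
c,s=np.cos(.509),np.sin(.509)
for th in(.3,.38,.5): print(th,(w2px("side",(584.2+c*80*np.sin(th)-s*85,244.3+s*80*np.sin(th)+c*85,44+80*np.cos(th)))-[170,120])*4.2)
E
```

```text
0.3 [174.61311361  70.09499034]
0.38 [178.50872353  69.56570446]
0.5 [184.13022133  69.99783502]
```

View pics/s9.png

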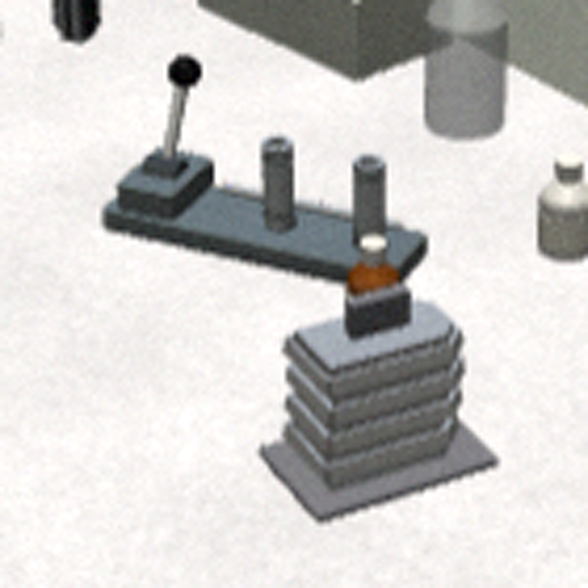

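The ball is at (185,71), which matches the predicted fully open position (184,70). The stack and both sleeves are still seated.

```bash
python3 -c "
from bench import arm; print(arm.job_done())"
```

```text
the job is handed in; nothing more can be done
None
```

I handed the job in at 54 s, and the last side picture shows all three cassettes and the lid seated on the carrier, both sleeves home on the spigots and the valve lever fully open. The hand-in call returned no verdict.

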